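# Weigh two bayonet capsules against each other and lock in the heavier

## Robot

A 7-joint arm with a two-finger parallel gripper is mounted at the origin on a cart in front of the work surface, level with it; the furniture and walls round the work are solid. World frame = base frame: x ahead of the robot, y to its left, z up, the work surface at z = 0. Lengths are in m, angles in rad, forces in N, time in s.
With the tool pointing down it reaches from about 0.4 to 0.85 m from the base axis. Payload 10.4 kg.
Tool frame: the origin (TCP) lies on the centre line of the jaws, within the pads' length; the fingertips stand 11 mm ahead of it and the grasp point (between the pads) lies 8 mm behind it; z points along the fingers, y is the line along which they close (so a half turn about z gives the same grasp; the last joint's range is limited). The gripper opens to 87 mm and grips with 3 to 60 N. Pads are 19 mm wide; open, the fingers measure 117 mm over their backs; the gripper's body (75 mm by 190 mm) begins 51 mm behind the grasp point.
Start: joints at [1.121, 0.332, -0.065, 1.46, 0.022, 1.35, -0.088], TCP at [0.259, -0.569, 0.234] pointing down, gripper open.
Joint ranges: [-2.6, 2.6], [-0.5, 2.12], [-1.47, 1.34], [0.16, 2.42], [-1.27, 4.41], [0.06, 2.06], [-2.6, 2.6]. Speed limits (rad/s): [2.22, 2.22, 2.79, 2.79, 3.14, 3.14, 3.14].

## Interface

Orientations are given as a unit quaternion [x, y, z, w].
In Python, from bench import r gives the robot as it stands.
- The arm moves only by the shell command python3 -m pendant 'ROWS' [OPENING] [FORCE]. ROWS is JSON, a list of rows, each a list of 4 numbers: the shift along the tool's x, y, z in m, then the turn about the tool's z in rad. A call has 1 to 8 rows; each row shifts and turns the commanded pose from where the row before left it, along the tool's axes as they then stand; what a row does not reach is not made up. A row lasts 1/12 s, in which the tool goes at most 41.7 mm and 7.16 degrees, less where a joint would pass 70% of its speed; a pose out of reach is approached as far as the arm can. A call with a gripper value outside its range is refused whole. OPENING is the opening, from 0 (shut) to 1 (fully open), set as the call begins (- or left out, the last holds). The fingers move at their own pace and stop on an object; FORCE is the grip in N (left out, the last holds). Time passes only in rows, so rows that do not move let the fingers close. It gives the time, the measured TCP pose, the force, the opening and the grip force at its end, in the units of the state.
- r.read_state(): the state, without advancing time (a new reading comes with each control period).
- r.camera(name): name is "scene" or "top" or "wrist"; returns a dict with "img" (420x560x3 uint8, red, green, blue), "camera_matrix" (3x3 intrinsics, pixels), "dist_coeffs" ([k1, k2, p1, p2, k3] as OpenCV has them; the pictures are not rectified), "xyz" and "attitude" of the camera in the world. Camera axes: x right, y down, z forward; pixel columns grow to the right and rows downward; lengths in m; the calibration is good to about 2 mm. A picture is of the moment at which its call begins. There is no depth.
- r.close_job(): hands the job in; it is judged then, once.
Trained networks look in the newest picture that a camera, given by its name, has taken for a name from the list of things; names that differ only in an ending like _2 or _b are one class to them, and where a whole thing is asked for, a point or a joint stands for the part that bears it (a point fixed in the world has none). Each returns a list of dicts, best first, with "score" (0 to 1); they miss things now and then, are a little off and sometimes report something else, mostly with a low value. They report only what shows in the picture. A call takes as long as a camera call. They do not tell look-alikes from the thing itself.
- r.outline_of(thing, camera): "mask" (420x560 bool, what is visible of it) and "bbox" ([centre column, centre row, width, height] in pixels, round what is visible of it).
The state is a dict: "time": time; "joint_positions": joint angles; "joint_vel": joint speeds; "joint_torque": joint torques, N m; "ee_pos": TCP position; "eef_rot": TCP orientation; "ft_force": force on the tool from outside, world axes, zero at the start; "torque": the same for the moment, N m; "width": finger opening in m; "grip_force": force on a finger pad.
Only numpy, scipy, OpenCV 4.12 (cv2) and the standard library are available. Lean on these libraries where they do the work, as an engineer would, in place of code of your own. Each camera call takes 0.05 s, during which the arm holds its last target. There are 200 camera calls.

## Task

The two steel bayonet capsules look alike, but one is fuller. Stand one in each cup of the trip balance and let go; then take the capsule whose side went down, leaving the other in its cup, and lock it into the round bayonet socket of the sample cell: feel for the slots with a light, turning pressure, push it down against the spring, turn it clockwise (seen from above) until it stops and let go, so that it springs up into its catch and stays locked. Be gentle, pressing on the balance or the cell with no more than about 40 N, and leave the vials and the beaker where they stand.

Things in the scene. Friction and masses are not known exactly. Their poses are not given: they have to be found in the camera images.
- capsule_p: one of two identical-looking steel capsules; mass 60 to 160 g, drawn afresh each time: either may be the heavier. Loose, upright. Origin: centre of its underside, z up its axis. Round shank 24 mm in diameter and 36 mm tall with a chamfered foot, then a flange 38 mm in diameter (36 to 40 mm up), on it a flat grip tab. A half turn about z gives the same part.
- capsule_p_tab (a point): centre of the capsule's flat upright grip tab, 51 mm above the underside; axes as the capsule's. The tab is 12 mm thick along x, 30 mm wide along y, and reaches from 40 mm (flange top) to 62 mm above the underside. Pinch it across its thickness from above, fingertips just above the flange.
- capsule_p_lugs (a point): point on the capsule's axis level with the lower faces of its two bayonet lugs, 18 mm above the underside; axes as the capsule's. The lugs stick out of the shank along +y and -y, to 18 mm from the axis; 6 mm wide, 5 mm high.
- capsule_q: the other: one of two identical-looking steel capsules; mass 60 to 160 g, drawn afresh each time: either may be the heavier. Loose, upright. Origin: centre of its underside, z up its axis. Round shank 24 mm in diameter and 36 mm tall with a chamfered foot, then a flange 38 mm in diameter (36 to 40 mm up), on it a flat grip tab. A half turn about z gives the same part.
- capsule_q_tab (a point): centre of the capsule's flat upright grip tab, 51 mm above the underside; axes as the capsule's. The tab is 12 mm thick along x, 30 mm wide along y, and reaches from 40 mm (flange top) to 62 mm above the underside. Pinch it across its thickness from above, fingertips just above the flange.
- capsule_q_lugs (a point): point on the capsule's axis level with the lower faces of its two bayonet lugs, 18 mm above the underside; axes as the capsule's. The lugs stick out of the shank along +y and -y, to 18 mm from the axis; 6 mm wide, 5 mm high.
- balance: grey trip balance, fixed; housing 84 (x) by 226 (y) by 26 mm high; origin: centre of its underside. Beam along its y, a cup 80 mm either side of the pivot (left = its +y). A thin white pointer scale, 50 mm wide, stands 21 mm behind the pivot (+x), top at 80 mm. The heavier load goes down onto a stop; a linkage keeps the cups level, so where a capsule stands in its cup makes no difference.
- beam (a joint): tilt of the balance beam, rad; 0 level, positive when the left (+y) cup is down; stops at +0.11 and -0.11, where a cup is 9 mm below or above its level height. Moves freely (1 g of difference turns it) and so gives way when a capsule is set in a raised cup; empty, it stays anywhere.
- cup_floor_left (a point): centre of the inner floor of the cup on the balance's +y side (moves with the beam): round steel cup, open on top, 30 mm inside, wall 12 mm high above this floor and 2.5 mm thick, on a dish 62 mm in diameter. About 62 mm above the table when level. A standing capsule has its underside here, its lugs 6 mm above the wall.
- cup_floor_right (a point): the same for the cup on the balance's -y side.
- cell: sample cell, fixed: aluminium block 76 mm square, 48 mm high, on a foot 92 mm square; origin: centre of its underside. In its middle the upright steel bayonet socket, 53 mm in diameter, rim 60 mm above the table. A small gland sticks 22 mm out of its +y face. Fixed in the room: a tall rotary evaporator from x = 0.44 m on, at y below 0.05 m; draw the arm back before swinging past it.
- socket_mouth (a point): centre of the socket's rim, in its plane; axes as the cell's. Bore 27 mm. Two slots in the rim, across from each other, each takes a lug within about 0.07 rad. They point along the cell's +x and -x, but turned by up to 0.85 rad either way (not measured): look, or turn a capsule resting lightly with its lugs on the rim (underside 18 mm below) until it drops. The rim itself is rigid.
- spring_top (a point): top of the free spring plate in the bore, 20 mm below the rim; it meets the underside of a capsule whose lugs are in the slots. It pushes up with 2 N there, 0.45 N more per mm, and 0.6 N per 10 mm/s. The lugs pass under the rim while the underside is 31.5 to 35.5 mm below the rim (7 to 9 N); at 36 mm the flange meets the rim, hard. Push to about 33.5 mm, then turn.
- locked_foot (a point): where a locked capsule has the centre of its underside: 27 mm below the rim. With the lugs pushed under the rim, turn clockwise seen from above: hard stop about 0.98 rad from mid-slot (0.3 N m there is already 20 N; friction on the way is under 0.1 N m). At or up to 0.2 rad before the stop, let go: the spring lifts it into the catch. Let go elsewhere, it pops out or stays too low.
- vial_dark: bystander: small glass vial with a black cap, 28 mm in diameter, 60 mm tall, origin under its centre; leave alone
- vial_brown: bystander: small glass vial with brown filling, 28 mm in diameter, 60 mm tall, origin under its centre; leave alone
- beaker: bystander: small glass beaker, 56 mm in diameter, 70 mm tall, origin under its centre; leave alone
Not all that is in view belongs to the job. Leave any orange or pink look-alike of the capsule_p alone.

How it is judged:
On the way, in this order (a step that is already met when the one before it is completed fails the run):
1. both capsules stand in the two cups, let go, and one side of the balance is down (((distance between capsule_p and cup_floor_left below 0.01 m and distance between capsule_q and cup_floor_right below 0.01 m) or (distance between capsule_p and cup_floor_right below 0.01 m and distance between capsule_q and cup_floor_left below 0.01 m)) and (value of joint beam above 0.06 rad or value of joint beam below -0.06 rad) and contact force between the fingers and capsule_p below 0.2 N and contact force between the fingers and capsule_q below 0.2 N and angle between each of capsule_p, capsule_q's own z axis and vertical below 0.2 rad), for 0.2 s.
2. the fingers take the capsule on the low side while the other stands in the raised cup (((distance between capsule_p and cup_floor_left below 0.01 m and distance between capsule_q and cup_floor_right below 0.01 m and value of joint beam above 0.06 rad and contact force between the fingers and capsule_p above 1 N and contact force between the fingers and capsule_q below 0.2 N) or (distance between capsule_p and cup_floor_right below 0.01 m and distance between capsule_q and cup_floor_left below 0.01 m and value of joint beam below -0.06 rad and contact force between the fingers and capsule_p above 1 N and contact force between the fingers and capsule_q below 0.2 N) or (distance between capsule_q and cup_floor_left below 0.01 m and distance between capsule_p and cup_floor_right below 0.01 m and value of joint beam above 0.06 rad and contact force between the fingers and capsule_q above 1 N and contact force between the fingers and capsule_p below 0.2 N) or (distance between capsule_q and cup_floor_right below 0.01 m and distance between capsule_p and cup_floor_left below 0.01 m and value of joint beam below -0.06 rad and contact force between the fingers and capsule_q above 1 N and contact force between the fingers and capsule_p below 0.2 N))), for 0.06 s.
At the end, for the whole second after the job is handed in: One capsule (the one taken from the low side) is locked in the socket: upright within 0.15 rad, within 4 mm of the socket's axis, its underside 24.5 to 29 mm below the rim, at rest. The other stands upright (within 0.2 rad) in a balance cup, within 10 mm of the cup's floor centre (((horizontal distance between capsule_p and socket_mouth below 0.004 m and z of capsule_p in the frame of socket_mouth between -0.029 and -0.0245 m and angle between capsule_p's own z axis and vertical below 0.15 rad and linear speed of capsule_p below 0.01 m/s and (distance between capsule_q and cup_floor_left below 0.01 m or distance between capsule_q and cup_floor_right below 0.01 m) and angle between capsule_q's own z axis and vertical below 0.2 rad and linear speed of capsule_q below 0.02 m/s) or (horizontal distance between capsule_q and socket_mouth below 0.004 m and z of capsule_q in the frame of socket_mouth between -0.029 and -0.0245 m and angle between capsule_q's own z axis and vertical below 0.15 rad and linear speed of capsule_q below 0.01 m/s and (distance between capsule_p and cup_floor_left below 0.01 m or distance between capsule_p and cup_floor_right below 0.01 m) and angle between capsule_p's own z axis and vertical below 0.2 rad and linear speed of capsule_p below 0.02 m/s))); the robot touches nothing.
It fails at once if the cell or its socket is pressed with over 40 N (contact force between cell and anything else above 40 N).
It fails at once if the balance is pressed with over 40 N (contact force between balance and anything else above 40 N).
It fails at once if a vial or the beaker is moved by more than 3 cm (distance of any of vial_dark, vial_brown, beaker from where it was at the start of the episode above 0.03 m).
It also fails if it takes over 72 s, if anything falls off the work surface, if the arm or the gripper's body presses on something with over 40 N, if the wrist force passes 120 N, or if a joint passes its speed limit or range.

## Working session

There is one attempt and no reset: what is moved stays moved. The work goes in short steps, Python scripts to look and compute and a shell command to move; the robot and the scene stay as the last step left them, time stands still between calls to the robot, and variables do not carry over. Pictures are saved under pics/ and viewed, at most 10 in all, crops included, and the job is handed in when it is done.

```bash
ls; mkdir -p pics
python3 - <<'E'
from bench import r
import cv2,numpy as np
s=r.read_state();print(s)
ims=[]
for c in ("scene","top"):
    d=r.camera(c);cv2.imwrite(f"pics/{c}0.png",d["img"][:,:,::-1]);print(c,d["camera_matrix"],d["dist_coeffs"],d["xyz"],d["attitude"])
    for t in ("capsule_p","capsule_q","balance","cell","socket_mouth","cup_floor_left","cup_floor_right","vial_dark","vial_brown","beaker"):
        try: print(t,[(round(o["score"],2),[int(v) for v in o["bbox"]]) for o in r.outline_of(t,c)][:4])
        except Exception as e: print(t,e)
E
```

```text
pics
{'time': 0.0, 'joint_positions': array([ 1.12138212,  0.3328917 , -0.06467696,  1.46097159,  0.02159866,
        1.34988702, -0.0885093 ]), 'joint_vel': array([ 1.07927746e-03, -2.78393372e-03, -2.30095843e-04, -1.76232063e-05,
        9.66702891e-04, -8.72508988e-04,  7.51237399e-04]), 'joint_torque': array([-1.52945449e-03, -6.23256969e+01,  2.32926279e-02, -3.89891267e+01,
       -6.14477182e-02,  3.98112356e-02,  1.55512544e-04]), 'ee_pos': array([ 0.25855751, -0.56859092,  0.23272704]), 'eef_rot': array([ 9.77315766e-01,  2.11786114e-01, -1.90986950e-04, -7.05801583e-04]), 'ft_force': array([-0.32308855,  0.5358165 ,  0.61835772]), 'torque': array([ 0.00338722, -0.02641484, -0.02652741]), 'grip_force': 0.0, 'width': 0.08722325438021149}
scene [[412.59672612   0.         272.42620354]
 [  0.         412.59672612 210.12902105]
 [  0.           0.           1.        ]] [-0.02623  0.       0.       0.       0.     ] [0.16277305 0.73851852 0.65009338] [-0.28371955  0.86945503 -0.38785336  0.1145467 ]
capsule_p [(0.91, [283, 266, 21, 28]), (0.78, [304, 187, 12, 26]), (0.76, [295
[... 795 characters left out ...]
.          0.        ] [0.31757185 0.22507057 1.18129899] [ 0.70983931 -0.69937445  0.06065888 -0.05765441]
capsule_p [(0.77, [277, 229, 16, 16]), (0.61, [346, 193, 10, 16]), (0.58, [245, 237, 17, 18]), (0.54, [213, 230, 12, 19])]
capsule_q [(0.77, [277, 229, 16, 16]), (0.61, [346, 193, 10, 16]), (0.58, [245, 237, 17, 18]), (0.54, [213, 230, 12, 19])]
balance [(0.75, [334, 126, 24, 33]), (0.73, [269, 172, 103, 50])]
cell [(0.84, [334, 240, 44, 41])]
socket_mouth [(0.65, [335, 237, 46, 42])]
cup_floor_left [(0.64, [234, 177, 25, 31])]
cup_floor_right [(0.85, [303, 163, 24, 23])]
vial_dark [(0.7, [252, 271, 12, 11])]
vial_brown []
beaker [(0.97, [334, 125, 22, 30]), (0.65, [335, 236, 45, 44])]
```

Run:
```python
import cv2,numpy as np
t=cv2.imread("pics/top0.png");s=cv2.imread("pics/scene0.png")
cv2.imwrite("pics/t0c.png",cv2.resize(t[95:295,180:380],None,fx=3,fy=3,interpolation=3))
cv2.imwrite("pics/s0c.png",cv2.resize(s[140:340,180:380],None,fx=3,fy=3,interpolation=3))
```

```text
(no output)
```

View pics/t0c.png

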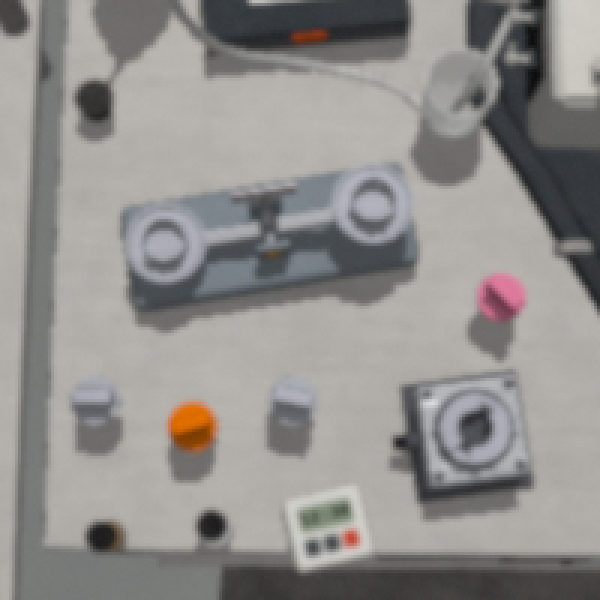

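View pics/s0c.png

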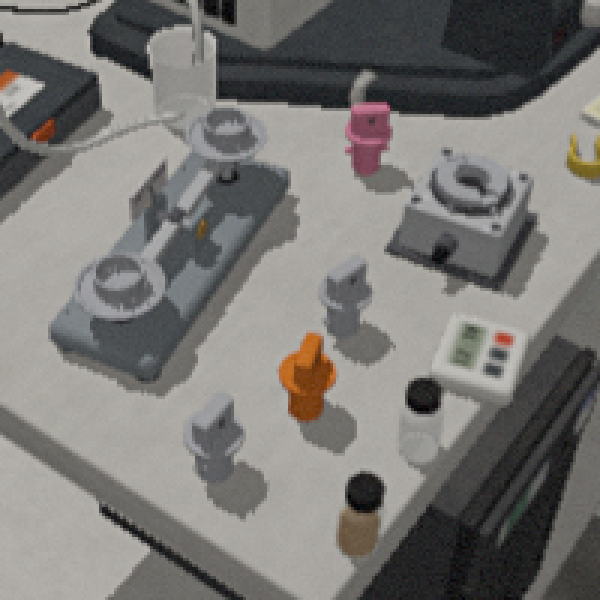

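Look-alikes: orange capsule at top-picture pixel (244,237) and pink at (347,194) are decoys. The steel ones at (212,229) and (277,228) are the two I want. The balance runs from (234,177) to (303,163) and the cell is at (335,238).

```bash
cat > h.py <<'E'
import numpy as np,cv2
from scipy.spatial.transform import Rotation as R
from bench import r
def ray(d,uv):
    p=cv2.undistortPoints(np.array([[uv]],float),d["camera_matrix"],np.array(d["dist_coeffs"]))[0,0]
    return R.from_quat(d["attitude"]).apply([p[0],p[1],1.])
def p2w(d,uv,z):
    v=ray(d,uv);o=np.array(d["xyz"]);return (o+v*(z-o[2])/v[2])
def w2p(d,P):
    Ri=R.from_quat(d["attitude"]).inv().as_matrix();t=-Ri@np.array(d["xyz"])
    return cv2.projectPoints(np.array(P,float).reshape(-1,3),cv2.Rodrigues(Ri)[0],t,d["camera_matrix"],np.array(d["dist_coeffs"]))[0][:,0]
def delta(target,yaw=None):
    """shift in the tool frame to world target; turn so that tool x points along yaw (mod pi)"""
    s=r.read_state();T=R.from_quat(s["eef_rot"]);x=T.apply([1,0,0]);a=np.arctan2(x[1],x[0])
    o=T.inv().apply(np.array(target)-s["ee_pos"])
    t=None if yaw is None else (a-yaw+np.pi/2)%np.pi-np.pi/2
    print("t",round(s["time"],2),"ee",s["ee_pos"].round(4),"yaw",round(a,3),"q7",s["joint_positions"][6].round(2),"shift",o.round(4),"turn",t if t is None else round(t,3),"F",s["ft_force"].round(1),"w",round(s["width"],4),"grip",round(s["grip_force"],1))
def find(thing,cam,i=0):
    o=r.outline_of(thing,cam);return o
E
python3 - <<'E'
from h import *
d=r.camera("top")
for n,uv,z in [("capL",(212,228),.06),("capR",(277.5,228),.06),("cupL",(234.7,176.2),.065),("cupR",(304,163.3),.065),("socket",(338.7,238),.06),("vialB",(214,274),.06),("vialD",(250.5,270.5),.06),("orange",(244,237),.05)]: print(n,p2w(d,uv,z).round(4))
def ang(a,b,z):
    v=p2w(d,a,z)-p2w(d,b,z);return np.arctan2(v[1],v[0])
print("bal axis",ang((234.7,176.2),(304,163.3),.065))
E
python3 - <<'E'
from h import *
w=r.camera("wrist");s=r.read_state();T=R.from_quat(s["eef_rot"])
print("cam in tool",T.inv().apply(w["xyz"]-s["ee_pos"]),(T.inv()*R.from_quat(w["attitude"])).as_matrix().round(3),w["camera_matrix"][0,0],w["dist_coeffs"])
delta((.35,.30,.235),0.0)
E
```

```text
capL [0.4541 0.3684 0.06  ]
capR [0.4564 0.2227 0.06  ]
cupL [0.5716 0.3207 0.065 ]
cupR [0.604  0.1649 0.065 ]
socket [0.436  0.0864 0.06  ]
vialB [0.3523 0.3607 0.06  ]
vialD [0.3615 0.2805 0.06  ]
orange [0.4362 0.2972 0.05  ]
bal axis 1.7752574546347615
cam in tool [ 0.08104845  0.00077347 -0.14963997] [[-0.    -0.957 -0.289]
 [ 1.    -0.     0.001]
 [-0.001 -0.289  0.957]] 304.7980664149838 [-0.04029532  0.          0.          0.          0.        ]
t 1.2 ee [ 0.2588 -0.569   0.2336] yaw 0.427 q7 -0.09 shift [ 0.4428 -0.7532 -0.0015] turn 0.427 F [-0.1 -0.6  0.3] w 0.0871 grip 0.0
```

View pics/top0.png

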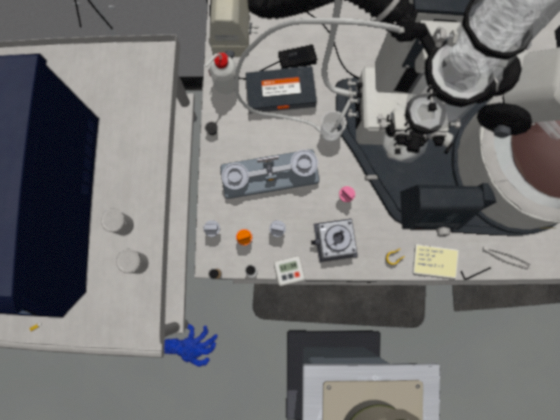

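```bash
python3 -m pendant '[[0.021,-0.034,0,0],[0.021,-0.034,0,0],[0.021,-0.034,0,0],[0.021,-0.034,0,0],[0.021,-0.034,0,0],[0.021,-0.034,0,0],[0.021,-0.034,0,0],[0.021,-0.034,0,0]]'
python3 -c "
from h import *
delta((.355,.02,.235),0.0);print(r.read_state()['joint_positions'].round(2))"
```

```text
time: 1.87
ee_pos: [0.2989, -0.25, 0.2336]
eef_rot: [0.977, 0.212, 0.0, 0.0]
ft_force: [1.6, 1.0, 0.1]
width: 0.0868
grip_force: 0.0
t 1.87 ee [ 0.2989 -0.25    0.2336] yaw 0.427 q7 -0.51 shift [ 0.1628 -0.2226 -0.0016] turn 0.427 F [1.6 1.  0.1] w 0.0868 grip 0.0
[ 0.91 -0.18 -0.29  2.01 -0.05  1.31 -0.51]
```

```bash
python3 -m pendant '[[0,0,0,0.107],[0,0,0,0.107],[0,0,0,0.107],[0,0,0,0.106],[0.01,-0.038,0,0],[0.01,-0.038,0,0],[0.01,-0.038,0,0],[0.01,-0.038,0,0]]'
python3 -c "
from h import *
delta((.36,.10,.235),0.0);print(r.read_state()['joint_positions'].round(2))"
```

```text
time: 2.53
ee_pos: [0.3391, -0.0981, 0.2337]
eef_rot: [1.0, -0.0, 0.0, 0.0]
ft_force: [1.5, 0.1, 1.5]
width: 0.087
grip_force: 0.0
t 2.53 ee [ 0.3391 -0.0981  0.2337] yaw -0.001 q7 -1.24 shift [ 0.0207 -0.1981 -0.0014] turn -0.001 F [1.5 0.1 1.5] w 0.087 grip 0.0
[ 0.83 -0.29 -0.55  2.07 -0.16  1.33 -1.24]
```

```bash
python3 -m pendant '[[0.004,-0.04,0,0],[0.004,-0.04,0,0],[0.004,-0.04,0,0],[0.004,-0.04,0,0],[0.004,-0.04,0,0],[0.01,-0.035,0,0],[0.01,-0.035,0,0],[0.01,-0.035,0,0]]'
python3 -m pendant '[[0,0,0,-0.124],[0,0,0,-0.124],[0,0,0,-0.124],[0,0,0,-0.124],[0,0,0,-0.124],[0,0,0,-0.124],[0,0,0,-0.124],[0,0,0,-0.124]]'
python3 -m pendant '[[0,0,0,-0.124],[0,0,0,-0.124],[0,0,0,-0.124],[0,0,0,-0.124],[0,0,0,-0.083],[0.03,0.02,0,0],[0.03,0.02,0,0],[0,0,0,0]]'
python3 - <<'E'
from h import *
delta((.4564,.2227,.2),1.571);print(r.read_state()['joint_positions'].round(2))
d=r.camera("wrist");cv2.imwrite("pics/w1.png",d["img"][:,:,::-1])
for n in ("capsule_p","cup_floor_left","cup_floor_right","socket_mouth"):
  for o in r.outline_of(n,"wrist"): print(n,round(o["score"],2),np.round(o["bbox"]),p2w(d,o["bbox"][:2],.055).round(3))
E
```

```text
time: 3.2
ee_pos: [0.3892, 0.2073, 0.2342]
eef_rot: [1.0, -0.0, 0.002, 0.0]
ft_force: [0.4, -0.8, -4.1]
width: 0.0869
grip_force: 0.0
time: 3.87
ee_pos: [0.3892, 0.2052, 0.2336]
eef_rot: [0.878, 0.479, 0.0, 0.0]
ft_force: [-0.5, 0.1, -0.1]
width: 0.0868
grip_force: 0.0
time: 4.53
ee_pos: [0.4244, 0.2584, 0.2312]
eef_rot: [0.706, 0.708, -0.001, -0.005]
ft_force: [0.1, 0.3, -0.2]
width: 0.087
grip_force: 0.0
t 4.53 ee [0.4244 0.2584 0.2312] yaw 1.573 q7 -0.78 shift [-0.0359  0.0322  0.0308] turn 0.002 F [ 0.1  0.3 -0.2] w 0.087 grip 0.0
[ 0.46  0.22 -1.21  1.74  0.2   1.33 -0.78]
capsule_p 0.84 [316. 220.  28.  34.] [0.461 0.231 0.055]
capsule_p 0.66 [300. 159.  30.  39.] [0.441 0.299 0.055]
capsule_p 0.63 [318.  88.  39.  40.] [0.458 0.37  0.055]
capsule_p 0.56 [371. 325.  24.  26.] [0.535 0.091 0.055]
cup_floor_left 0.89 [431. 139.  56.  56.] [0.578 0.321 0.055]
cup_floor_right 0.89 [440. 271.  44.  31.] [0.61  0.167 0.055]
socket_mouth 0.77 [294. 306.  73.  75.] [0.436 0.119 0.055]
socket_mouth 0.54 [430. 197.  59. 176.] [0.585 0.258 0.055]
socket_mouth 0.28 [316.  87.  34.  42.] [0.456 0.37  0.055]
```

View pics/w1.png

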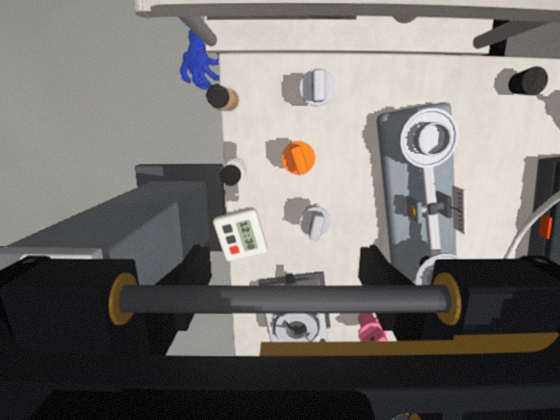

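Run:
```python
import cv2,numpy as np
i=cv2.imread("pics/w1.png")
a=cv2.resize(i[195:245,290:340],(400,400),interpolation=2);b=cv2.resize(i[62:112,293:343],(400,400),interpolation=2)
cv2.imwrite("pics/w1c.png",np.hstack([a,b]))
```

```text
(no output)
```

View pics/w1c.png

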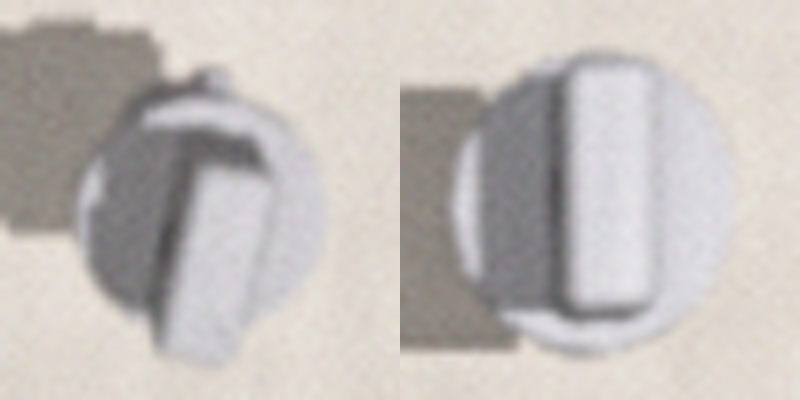

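Run:
```python
from h import *
d=r.camera("wrist")
def f(n,ox,oy,c,a,b):
    P=[p2w(d,(ox+u/8-.5,oy+v/8-.5),.062) for u,v in (c,a,b)]
    v=P[1]-P[2];print(n,P[0].round(4),"tab dir",np.arctan2(v[1],v[0]).round(3),"len",np.linalg.norm(v).round(4));return P[0],np.arctan2(v[1],v[0])
A=f("R",290,195,(216,264),(235,175),(197,353));B=f("L",293,62,(212,183),(214,63),(211,303))
for p,a in (A,B): delta((p[0],p[1],.10),a)
for n in ("cup_floor_left","cup_floor_right"):
  o=r.outline_of(n,"wrist")[0];m=o["mask"];print(n,m.sum(),o["bbox"])
```

```text
R [0.4601 0.2182 0.062 ] tab dir 1.404 len 0.0269
L [0.458  0.3677 0.062 ] tab dir 1.588 len 0.0278
t 4.83 ee [0.4226 0.2547 0.2342] yaw 1.572 q7 -0.77 shift [-0.036   0.0374  0.1344] turn 0.168 F [0.6 0.2 0.7] w 0.0871 grip 0.0
t 4.83 ee [0.4226 0.2547 0.2342] yaw 1.572 q7 -0.77 shift [0.1136 0.0354 0.1338] turn -0.016 F [0.6 0.2 0.7] w 0.0871 grip 0.0
cup_floor_left 2665 [431.8, 131.7, 58.5, 59.2]
cup_floor_right 775 [439.0, 267.9, 47.4, 38.7]
```

```bash
python3 -m pendant '[[-0.009,0.0094,0.025,0.042],[-0.009,0.0094,0.025,0.042],[-0.009,0.0094,0.025,0.042],[-0.009,0.0094,0.025,0.042],[0,0,0.025,0],[0,0,0.01,0],[0,0,0,0],[0,0,0,0]]' 0.5 20
python3 - <<'E'
from h import *
delta((.4601,.2182,.055),1.404)
d=r.camera("wrist");cv2.imwrite("pics/w2.png",d["img"][:,:,::-1])
print(w2p(d,[(.4601,.2182,.062)]))
for o in r.outline_of("capsule_p","wrist"): print(round(o["score"],2),np.round(o["bbox"]))
E
```

```text
time: 5.6
ee_pos: [0.4578, 0.2173, 0.0997]
eef_rot: [0.763, 0.646, -0.001, 0.001]
ft_force: [-1.1, 0.3, 0.3]
width: 0.0458
grip_force: 0.0
t 5.6 ee [0.4578 0.2173 0.0997] yaw 1.405 q7 -0.99 shift [0.0014 0.0022 0.0447] turn 0.001 F [-1.1  0.3  0.3] w 0.0458 grip 0.0
[[285.11530121 243.36147176]]
0.81 [286. 223.  48.  61.]
0.8 [242.  19.  63.  37.]
0.8 [237. 126.  51.  61.]
```

```bash
python3 -m pendant '[[0.001,0.002,0.015,0],[0,0,0.015,0],[0,0,0.015,0],[0,0,0,0]]'
python3 -m pendant '[[0,0,0,0],[0,0,0,0],[0,0,0,0],[0,0,0,0]]' 0 25
python3 -m pendant '[[0,0,-0.03,0],[0,0,-0.03,0],[0,0,-0.03,0],[0,0,-0.03,0],[0,0,0,0]]'
python3 - <<'E'
from h import *
# mid target near balance, before cup R: beam yaw 0.204 -> tool x along 1.775
delta((.606,.166,.17),1.775)
d=r.camera("wrist");cv2.imwrite("pics/w3.png",d["img"][:,:,::-1])
for n in ("capsule_p","cup_floor_left","cup_floor_right"):
  for o in r.outline_of(n,"wrist"): print(n,round(o["score"],2),np.round(o["bbox"]),p2w(d,o["bbox"][:2],.07).round(3))
E
```

```text
time: 6.03
ee_pos: [0.459, 0.217, 0.0521]
eef_rot: [0.763, 0.646, -0.002, 0.0]
ft_force: [-0.4, -0.1, -0.0]
width: 0.0437
grip_force: 0.0
time: 6.37
ee_pos: [0.4603, 0.2177, 0.0544]
eef_rot: [0.763, 0.646, -0.001, 0.001]
ft_force: [-0.6, 0.3, -0.1]
width: 0.0243
grip_force: 0.0
time: 6.78
ee_pos: [0.4622, 0.2196, 0.1792]
eef_rot: [0.763, 0.646, 0.002, 0.002]
ft_force: [1.4, -0.0, 0.1]
width: 0.0014
grip_force: 0.0
t 6.78 ee [0.4622 0.2196 0.1792] yaw 1.405 q7 -0.91 shift [-0.0292  0.1507  0.0101] turn -0.37 F [ 1.4 -0.   0.1] w 0.0014 grip 0.0
capsule_p 0.68 [248.  36.  43.  57.] [0.461 0.364 0.07 ]
capsule_p 0.66 [280. 200.  37.  38.] [0.462 0.232 0.07 ]
capsule_p 0.56 [246. 127.  37.  45.] [0.446 0.298 0.07 ]
capsule_p 0.34 [405. 153. 145. 242.] [0.574 0.255 0.07 ]
cup_floor_left 0.56 [398.  74.  74.  78.] [0.572 0.319 0.07 ]
cup_floor_right 0.79 [446. 243.  66.  63.] [0.608 0.166 0.07 ]
```

```bash
python3 -m pendant '[[-0.002,-0.002,0,0],[0,0,0,0],[0,0,0,0],[0,0,0,0],[0,0,0,0],[0,0,0.02,0],[0,0,0.02,0],[0,0,0.02,0]]' 0.5
python3 - <<'E'
from h import *
delta((.4601,.2182,.055),1.404)
d=r.camera("wrist");cv2.imwrite("pics/w4.png",d["img"][:,:,::-1])
print(w2p(d,[(.4601,.2182,.062)]))
for o in r.outline_of("capsule_p","wrist"): print(round(o["score"],2),np.round(o["bbox"]))
i=cv2.imread("pics/w4.png");cv2.imwrite("pics/w4c.png",cv2.resize(i[150:330,180:400],None,fx=3,fy=3))
E
```

```text
time: 7.65
ee_pos: [0.4578, 0.216, 0.1129]
eef_rot: [0.763, 0.646, -0.001, 0.0]
ft_force: [-0.4, 0.1, -0.1]
width: 0.0413
grip_force: 0.0
t 7.65 ee [0.4578 0.216  0.1129] yaw 1.404 q7 -0.97 shift [0.0027 0.0019 0.0579] turn 0.0 F [-0.4  0.1 -0.1] w 0.0413 grip 0.0
[[284.64217018 234.29949442]]
0.79 [286. 216.  48.  54.]
0.71 [239. 122.  50.  59.]
0.56 [242.  21.  58.  42.]
```

View pics/w4c.png

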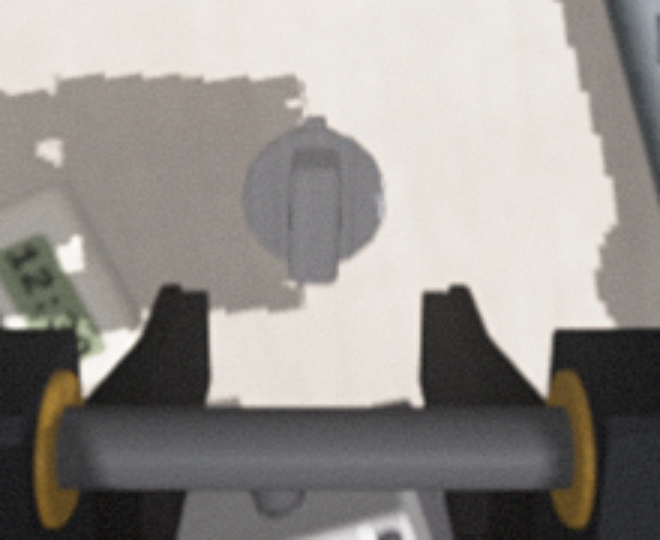

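Run:
```python
from h import *
delta((.4601,.2182,.055),1.404)
d=r.camera("wrist")
print(r.read_state()["ee_pos"])
i=d["img"][:,:,::-1];cv2.imwrite("pics/w5.png",i)
print([ (round(o["score"],2),np.round(o["bbox"],1)) for o in r.outline_of("capsule_p","wrist")][:1])
print(w2p(d,[(.4601,.2182,.062)]),p2w(d,(285.5,224.5),.062), p2w(d,(285.5,187.5),.062),p2w(d,(285.5,206),.062))
# rows profile down the tab
g=cv2.cvtColor(i,cv2.COLOR_BGR2GRAY);print(g[185:250,286].tolist())
```

```text
t 7.75 ee [0.4561 0.2151 0.1111] yaw 1.405 q7 -0.97 shift [0.004  0.0038 0.0561] turn 0.001 F [-0.5 -0.4 -0.4] w 0.0427 grip 0.0
[0.45680214 0.21584959 0.11285884]
[(0.78, array([247.1,  18.3,  56.3,  36.6]))]
[[287.30919326 233.53813649]] [0.45995334 0.22498304 0.062     ] [0.4642358  0.25068326 0.062     ] [0.46213388 0.23806968 0.062     ]
[234, 230, 202, 146, 131, 137, 129, 125, 130, 135, 131, 127, 134, 123, 115, 116, 114, 115, 108, 116, 117, 130, 129, 133, 132, 137, 131, 131, 132, 132, 132, 134, 133, 131, 131, 128, 128, 127, 133, 132, 132, 131, 131, 125, 129, 130, 127, 134, 130, 131, 131, 131, 128, 133, 132, 128, 126, 126, 126, 153, 202, 230, 232, 232, 232]
```

```bash
python3 -m pendant '[[0.009,0.002,0.02,0],[0,0,0.02,0],[0,0,0.017,0],[0,0,0,0],[0,0,0,0]]'
python3 -m pendant '[[0,0,0,0],[0,0,0,0],[0,0,0,0],[0,0,0,0],[0,0,0,0],[0,0,0,0],[0,0,0,0],[0,0,0,0]]' 0 25
python3 -m pendant '[[0,0,0,0],[0,0,-0.03,0],[0,0,-0.03,0],[0,0,-0.03,0],[0,0,-0.03,0],[0,0,-0.02,0],[0,0,0,0],[0,0,0,0]]'
python3 - <<'E'
from h import *
delta((.606,.166,.17),1.775)
d=r.camera("wrist");cv2.imwrite("pics/w6.png",d["img"][:,:,::-1])
for n in ("capsule_p","cup_floor_left","cup_floor_right"):
  for o in r.outline_of(n,"wrist"): print(n,round(o["score"],2),np.round(o["bbox"]),p2w(d,o["bbox"][:2],.07).round(3))
E
```

```text
time: 8.27
ee_pos: [0.4613, 0.2248, 0.0576]
eef_rot: [0.763, 0.646, -0.001, 0.0]
ft_force: [0.3, 0.7, 1.2]
width: 0.0439
grip_force: 0.0
time: 8.93
ee_pos: [0.4611, 0.2245, 0.0567]
eef_rot: [0.763, 0.646, -0.001, 0.0]
ft_force: [-0.4, -0.3, 3.0]
width: 0.0122
grip_force: 25.0
time: 9.6
ee_pos: [0.4616, 0.2247, 0.1969]
eef_rot: [0.764, 0.646, -0.001, 0.001]
ft_force: [-0.0, -0.4, -2.0]
width: 0.0119
grip_force: 24.9
t 9.6 ee [0.4616 0.2247 0.1969] yaw 1.404 q7 -0.91 shift [-0.0339  0.1522  0.027 ] turn -0.371 F [-0.  -0.4 -2. ] w 0.0119 grip 24.9
capsule_p 0.64 [285. 251.  59.  64.] [0.456 0.18  0.07 ]
capsule_p 0.58 [251. 131.  34.  40.] [0.446 0.298 0.07 ]
capsule_p 0.56 [253.  48.  38.  54.] [0.46  0.364 0.07 ]
cup_floor_left 0.78 [394.  80.  64.  69.] [0.574 0.32  0.07 ]
cup_floor_right 0.95 [436. 242.  63.  59.] [0.605 0.165 0.07 ]
```

```bash
python3 -m pendant '[[-0.0085,0.038,0,0],[-0.0085,0.038,0,0],[-0.0085,0.038,0,0],[-0.0085,0.038,0.007,0],[0,0,0.01,-0.123],[0,0,0.01,-0.124],[0,0,0,-0.124],[0,0,0,0]]'
python3 -m pendant '[[0,0,0,0],[0,0,0,0],[0,0,0,0]]'
python3 - <<'E'
from h import *
delta((.605,.165,.17),1.775)
d=r.camera("wrist");i=d["img"][:,:,::-1].copy();cv2.imwrite("pics/w7.png",i)
for n in ("capsule_p","cup_floor_left","cup_floor_right"):
  for o in r.outline_of(n,"wrist"): print(n,round(o["score"],2),np.round(o["bbox"]),p2w(d,o["bbox"][:2],.07).round(3))
c=cv2.resize(i[40:340,180:480],(600,600),interpolation=2);cv2.imwrite("pics/w7c.png",c)
E
```

```text
time: 10.47
ee_pos: [0.6047, 0.1658, 0.1672]
eef_rot: [0.629, 0.778, -0.002, -0.001]
ft_force: [-0.0, 0.1, -1.9]
width: 0.0116
grip_force: 25.0
time: 10.72
ee_pos: [0.6055, 0.1661, 0.1696]
eef_rot: [0.632, 0.775, -0.001, 0.0]
ft_force: [0.3, 0.2, -1.3]
width: 0.0116
grip_force: 25.0
t 10.72 ee [0.6055 0.1661 0.1696] yaw 1.773 q7 -0.48 shift [-0.001  -0.0007 -0.0004] turn -0.002 F [ 0.3  0.2 -1.3] w 0.0116 grip 25.0
capsule_p 0.89 [284. 251.  58.  62.] [0.613 0.134 0.07 ]
capsule_p 0.68 [125.  25.  55.  50.] [0.462 0.287 0.07 ]
cup_floor_left 0.64 [288.  29.  81.  57.] [0.58  0.307 0.07 ]
cup_floor_right 0.55 [288. 213.  70.  61.] [0.609 0.17  0.07 ]
```

View pics/w7c.png

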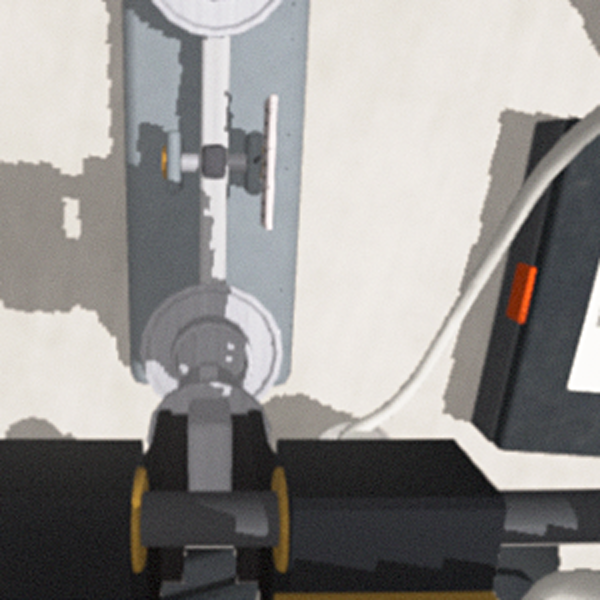

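Run:
```python
from h import *
d=r.camera("wrist");o=np.array(d["xyz"])
u=np.array([np.cos(1.773),np.sin(1.773),0])
for dz in (-.009,0,.009):
    a=p2w(d,(285.6,182.3),.060+dz)-.031*u; b=p2w(d,(285.6,198.3),.074+dz)-.015*u
    print(dz,"dish",a.round(4),"inner",b.round(4))
s=r.read_state();print(s["ee_pos"])
ws=r.camera("scene");
for n,c in (("cup_floor_left","scene"),("cup_floor_right","scene"),("balance","scene")):
  for q in r.outline_of(n,c): print(n,round(q["score"],2),np.round(q["bbox"],1))
i=ws["img"][:,:,::-1];cv2.imwrite("pics/s2.png",i)
cv2.imwrite("pics/s2c.png",cv2.resize(i[150:270,190:310],(720,600),interpolation=2)[:, :])
for dz in (-.009,0,.009):
  print(dz,"pred scene px of cup L/R floors",w2p(ws,[(.574,.320,.074+dz),(.605,.165,.074-dz)]).round(1).tolist())
```

```text
-0.009 dish [0.609  0.1609 0.051 ] inner [0.6081 0.1657 0.065 ]
0 dish [0.6086 0.1627 0.06  ] inner [0.6076 0.1679 0.074 ]
0.009 dish [0.6083 0.1645 0.069 ] inner [0.6071 0.1702 0.083 ]
[0.60549818 0.16599797 0.16969149]
cup_floor_left 0.96 [220.8 234.6  31.8  24.1]
cup_floor_right 0.9 [255.3 188.3  27.1  26.4]
balance 0.8 [237.8 218.4  78.6  91.4]
-0.009 pred scene px of cup L/R floors [[220.8, 230.8], [255.6, 179.4]]
0 pred scene px of cup L/R floors [[220.5, 227.5], [255.6, 182.6]]
0.009 pred scene px of cup L/R floors [[220.2, 224.3], [255.7, 185.7]]
```

View pics/s2c.png

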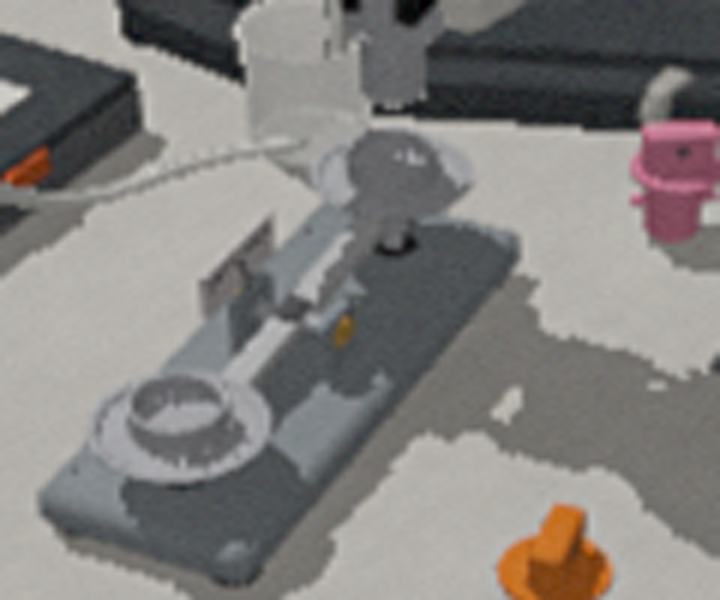

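```bash
python3 -m pendant '[[0,0.0023,0.008,0],[0,0,0.008,0],[0,0,0.008,0],[0,0,0.008,0],[0,0,0.008,0],[0,0,0.005,0],[0,0,0.005,0],[0,0,0,0]]'
python3 - <<'E'
from h import *
delta((.6077,.1665,.1115),1.775)
d=r.camera("wrist");i=d["img"][:,:,::-1].copy();cv2.imwrite("pics/w8.png",i)
ws=r.camera("scene");j=ws["img"][:,:,::-1]
cv2.imwrite("pics/w8c.png",np.hstack([cv2.resize(i[110:260,220:360],(380,407),interpolation=2),cv2.resize(j[155:215,225:285],(407,407),interpolation=2)]))
E
```

```text
time: 11.83
ee_pos: [0.6072, 0.1661, 0.1182]
eef_rot: [0.631, 0.776, -0.002, -0.0]
ft_force: [-0.6, -1.0, -2.0]
width: 0.0118
grip_force: 25.0
t 11.83 ee [0.6072 0.1661 0.1182] yaw 1.776 q7 -0.5 shift [0.0003 0.0006 0.0067] turn 0.001 F [-0.6 -1.  -2. ] w 0.0118 grip 25.0
```

View pics/w8c.png

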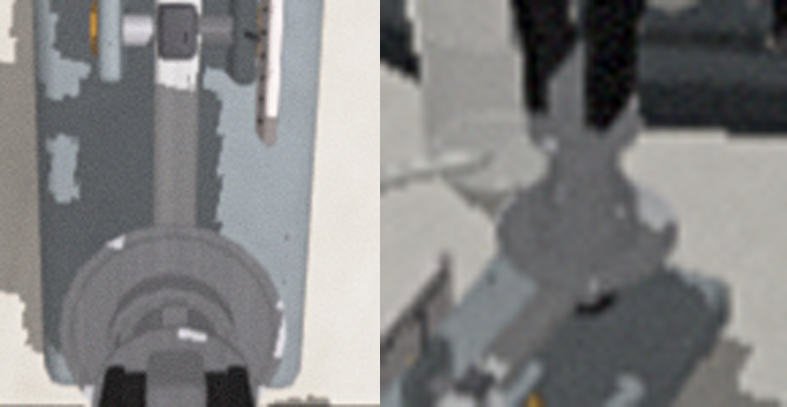

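```bash
python3 -m pendant '[[0,0,0.004,0],[0,0,0.003,0],[0,0,0,0],[0,0,0,0]]'
python3 -m pendant '[[0,0,0,0],[0,0,0,0],[0,0,0,0],[0,0,0,0],[0,0,0,0],[0,0,0,0]]' 0.5
python3 -m pendant '[[0,0,-0.02,0],[0,0,-0.03,0],[0,0,-0.03,0],[0,0,-0.03,0],[0,0,-0.02,0],[0,0,0,0],[0,0,0,0]]'
python3 - <<'E'
from h import *
delta((.458,.368,.2),1.571)
d=r.camera("wrist");i=d["img"][:,:,::-1].copy();cv2.imwrite("pics/w9.png",i)
for c in ("wrist","scene","top"):
 if c!="wrist": d=r.camera(c);cv2.imwrite(f"pics/{c}9.png",d["img"][:,:,::-1])
 for n in ("capsule_p","cup_floor_left","cup_floor_right"):
  for o in r.outline_of(n,c): print(c,n,round(o["score"],2),np.round(o["bbox"]),p2w(d,o["bbox"][:2],.1).round(3))
E
```

```text
time: 12.27
ee_pos: [0.6075, 0.1662, 0.1123]
eef_rot: [0.631, 0.776, -0.001, 0.0]
ft_force: [0.1, 0.2, -1.3]
width: 0.0119
grip_force: 25.0
time: 12.77
ee_pos: [0.6077, 0.1663, 0.1125]
eef_rot: [0.631, 0.776, -0.001, 0.0]
ft_force: [0.1, 0.3, -0.1]
width: 0.0405
grip_force: 0.0
time: 13.35
ee_pos: [0.6082, 0.1669, 0.2435]
eef_rot: [0.631, 0.776, -0.001, 0.001]
ft_force: [-0.2, -0.1, -0.7]
width: 0.0434
grip_force: 0.0
t 13.35 ee [0.6082 0.1669 0.2435] yaw 1.775 q7 -0.44 shift [ 0.2275 -0.1062  0.0431] turn 0.204 F [-0.2 -0.1 -0.7] w 0.0434 grip 0.0
wrist capsule_p 0.66 [285. 201.  35.  37.] [0.61  0.169 0.1  ]
wrist capsule_p 0.65 [158.  40.  39.  47.] [0.472 0.289 0.1  ]
wrist capsule_p 0.57 [216. 253.  32.  34.] [0.55  0.099 0.1  ]
wrist cup_floor_left 0.89 [287.  36.  64.  69.] [0.582 0.314 0.1  ]
wrist cup_floor_right 0.78 [284. 192.  55.  48.] [0.608 0.177 0.1  ]
wrist cup_floor_right 0.58 [88. 44. 49. 33.] [0.411 0.274 0.1  ]
wrist cup_floor_right 0.46 [143. 212.  83.  81.] [0.472 0.128 0.1  ]
scene capsule_p 0.93 [251. 289.  19.  32.] [0.422 0.418 0.1  ]
scene capsule_p 0.82 [283. 267.  22.  25.] [0.405 0.348 0.1  ]
scene capsule_p 0.76 [253. 175.  15.  24.] [0.605 0.173 0.1  ]
scene cup_floor_left 0.55 [220. 228.  33.  29.] [0.555 0.34  0.1  ]
scene cup_floor_right 0.82 [255. 192.  27.  18.] [0.568 0.217 0.1  ]
scene cup_floor_right 0.63 [250. 288.  16.  31.] [0.425 0.416 0.1  ]
top capsule_p 0.77 [214. 230.  14.  16.] [0.445 0.36  0.1  ]
top capsule_p 0.74 [244. 237.  15.  16.] [0.431 0.295 0.1  ]
top capsule_p 0.55 [349. 193.  16.  17.] [0.53  0.068 0.1  ]
top cup_floor_left 0.79 [235. 174.  25.  28.] [0.568 0.317 0.1  ]
top cup_floor_left 0.58 [259. 172.  80.  27.] [0.573 0.265 0.1  ]
top cup_floor_right 0.67 [294. 168.   7.  23.] [0.584 0.189 0.1  ]
```

```bash
python3 -m pendant '[[0.033,-0.015,0,0],[0.033,-0.015,0,0],[0.033,-0.015,0,0],[0.033,-0.015,0,0],[0.033,-0.015,0.01,0],[0.033,-0.015,0.02,0],[0.033,-0.015,0.03,0],[0,0,0.035,0.093]]'
python3 -m pendant '[[0,0,0.035,0.094],[0,0,0,0],[0,0,0,0],[0,0,0,0],[0,0,0,0]]'
python3 - <<'E'
from h import *
delta((.458,.374,.057),1.588)
d=r.camera("wrist");i=d["img"][:,:,::-1].copy();cv2.imwrite("pics/w10.png",i)
for o in r.outline_of("capsule_p","wrist"): print(round(o["score"],2),np.round(o["bbox"],1))
print(w2p(d,[(.458,.374,.062)]).round(1))
g=cv2.cvtColor(i,cv2.COLOR_BGR2GRAY)
cv2.imwrite("pics/w10c.png",cv2.resize(i[130:290,190:390],(800,640))[:600])
for row in range(170,260,6): print(row,g[row,250:325:3].tolist())
E
```

```text
time: 14.62
ee_pos: [0.4551, 0.3749, 0.1522]
eef_rot: [0.663, 0.749, 0.001, -0.001]
ft_force: [-0.4, 0.5, 0.1]
width: 0.0437
grip_force: 0.0
time: 15.03
ee_pos: [0.4614, 0.3686, 0.1182]
eef_rot: [0.7, 0.714, 0.0, 0.0]
ft_force: [1.0, -0.2, 0.0]
width: 0.0434
grip_force: 0.0
t 15.03 ee [0.4614 0.3686 0.1182] yaw 1.59 q7 -1.09 shift [ 0.0055 -0.0034  0.0612] turn 0.002 F [ 1.  -0.2  0. ] w 0.0434 grip 0.0
0.83 [279.2 219.4  49.7  56.1]
0.81 [260.4 300.   24.7  64.7]
[[277.4 227.5]]
170 [143, 143, 145, 145, 143, 148, 148, 150, 148, 149, 169, 231, 228, 232, 229, 226, 231, 232, 227, 228, 232, 232, 233, 234, 235]
176 [147, 145, 149, 143, 149, 148, 149, 149, 147, 150, 165, 230, 229, 228, 230, 231, 229, 230, 231, 230, 232, 232, 233, 235, 232]
182 [148, 147, 145, 148, 146, 145, 146, 146, 152, 147, 169, 230, 228, 229, 232, 233, 232, 229, 231, 229, 231, 230, 230, 231, 234]
188 [148, 147, 144, 147, 145, 144, 147, 144, 142, 149, 164, 228, 232, 232, 232, 233, 233, 231, 233, 231, 234, 230, 233, 232, 232]
194 [142, 149, 142, 143, 150, 149, 150, 153, 143, 134, 133, 192, 233, 235, 233, 232, 232, 232, 
[... 634 characters left out ...]
 133, 132, 143, 232, 230, 231, 231, 231, 233, 231]
230 [147, 146, 145, 132, 135, 135, 130, 125, 134, 136, 129, 136, 113, 128, 128, 126, 139, 233, 231, 229, 231, 231, 232, 232, 231]
236 [231, 233, 230, 225, 229, 182, 126, 122, 140, 131, 131, 130, 117, 128, 146, 230, 230, 228, 229, 230, 226, 229, 230, 232, 232]
242 [232, 231, 231, 229, 228, 231, 230, 169, 135, 134, 135, 131, 144, 231, 229, 230, 225, 228, 227, 228, 228, 226, 230, 231, 231]
248 [233, 232, 231, 228, 226, 225, 228, 231, 235, 233, 234, 233, 232, 231, 231, 228, 225, 228, 228, 232, 230, 232, 228, 229, 186]
254 [231, 229, 229, 227, 229, 230, 228, 233, 232, 228, 233, 232, 231, 232, 232, 230, 227, 229, 231, 230, 231, 230, 228, 229, 153]
```

```bash
python3 -m pendant '[[0.006,-0.0024,0.02,0],[0,0,0.02,0],[0,0,0.015,0],[0,0,0.006,0],[0,0,0,0],[0,0,0,0]]'
python3 -m pendant '[[0,0,0,0],[0,0,0,0],[0,0,0,0],[0,0,0,0],[0,0,0,0],[0,0,0,0],[0,0,0,0],[0,0,0,0]]' 0 25
python3 -m pendant '[[0,0,-0.01,0],[0,0,-0.03,0],[0,0,-0.03,0],[0,0,-0.03,0],[0,0,-0.03,0],[0,0,-0.01,0],[0,0,0,0],[0,0,0,0]]'
python3 - <<'E'
from h import *
delta((.576,.323,.19),1.775)
d=r.camera("wrist")
for n in ("capsule_p","cup_floor_left","cup_floor_right"):
  for o in r.outline_of(n,"wrist"): print(n,round(o["score"],2),np.round(o["bbox"]),p2w(d,o["bbox"][:2],.07).round(3))
E
```

```text
time: 15.63
ee_pos: [0.458, 0.3738, 0.0553]
eef_rot: [0.701, 0.713, -0.001, 0.0]
ft_force: [0.0, -0.6, 0.2]
width: 0.0434
grip_force: 0.0
time: 16.3
ee_pos: [0.4577, 0.3737, 0.0548]
eef_rot: [0.701, 0.713, -0.001, 0.0]
ft_force: [-0.9, -1.3, 1.4]
width: 0.0117
grip_force: 25.0
time: 16.97
ee_pos: [0.4579, 0.3737, 0.1943]
eef_rot: [0.701, 0.713, -0.001, 0.0]
ft_force: [-0.2, -0.3, -1.8]
width: 0.0117
grip_force: 25.0
t 16.97 ee [0.4579 0.3737 0.1943] yaw 1.588 q7 -1.05 shift [-0.0527  0.1172  0.0043] turn -0.187 F [-0.2 -0.3 -1.8] w 0.0117 grip 25.0
capsule_p 0.65 [286. 254.  61.  68.] [0.462 0.327 0.07 ]
capsule_p 0.52 [424. 416.  15.   3.] [0.635 0.112 0.07 ]
cup_floor_left 0.58 [404. 255.  60.  45.] [0.579 0.328 0.07 ]
```

```bash
python3 -m pendant '[[-0.013,0.029,0,0],[-0.013,0.029,0,0],[-0.013,0.029,0,0],[-0.0135,0.030,0.007,0],[0,0,0.01,-0.093],[0,0,0.01,-0.094],[0,0,0,0],[0,0,0,0]]'
python3 -m pendant '[[0,0,0,0],[0,0,0,0],[0,0,0,0]]'
python3 - <<'E'
from h import *
delta((.5753,.3231,.16),1.775)
d=r.camera("wrist");i=d["img"][:,:,::-1].copy();cv2.imwrite("pics/w11.png",i)
for n in ("capsule_p","cup_floor_left"):
  for o in r.outline_of(n,"wrist"):
    print(n,round(o["score"],2),np.round(o["bbox"],1))
    if n[0]=="c" and o["score"]>.4:
      m=o["mask"]
      for row in range(int(o["bbox"][1]-o["bbox"][3]/2),int(o["bbox"][1]+o["bbox"][3]/2),6):
        c=np.where(m[row])[0]
        if len(c): print(row,c.min(),c.max(),(c.min()+c.max())/2)
u=np.array([np.cos(1.775),np.sin(1.775),0]);v=np.array([u[1],-u[0],0]);C=np.array([.5753,.3231,0])
print("pred dish far,left,right,inner far",w2p(d,[C+.031*u+[0,0,.069],C-.031*v+[0,0,.069],C+.031*v+[0,0,.069],C+.015*u+[0,0,.083]]).round(1).tolist())
g=cv2.cvtColor(i,cv2.COLOR_BGR2GRAY);print(g[130:260:2,285].tolist())
for row in (196,204,212): print(row,g[row,240:335:2].tolist())
E
```

```text
time: 17.83
ee_pos: [0.5751, 0.3234, 0.1663]
eef_rot: [0.632, 0.775, -0.002, -0.001]
ft_force: [0.6, 0.9, -1.2]
width: 0.0115
grip_force: 25.0
time: 18.08
ee_pos: [0.5758, 0.3238, 0.1683]
eef_rot: [0.632, 0.775, -0.001, 0.0]
ft_force: [0.0, -0.0, -0.4]
width: 0.0116
grip_force: 25.0
t 18.08 ee [0.5758 0.3238 0.1683] yaw 1.775 q7 -0.72 shift [-0.0006 -0.0006  0.0083] turn -0.0 F [ 0.  -0.  -0.4] w 0.0116 grip 25.0
capsule_p 0.88 [145.2 204.2  44.   45.7]
187 128 160 144.0
193 123 164 143.5
199 120 164 142.0
205 122 160 141.0
211 124 158 141.0
217 126 154 140.0
223 128 139 133.5
capsule_p 0.78 [284.5 253.1  59.   67.8]
225 275 294 284.5
231 270 299 284.5
237 263 305 284.0
243 258 310 284.0
249 255 313 284.0
255 255 315 285.0
261 274 295 284.5
267 274 295 284.5
273 275 295 285.0
279 275 295 285.0
cup_floor_left 0.83 [286.2 213.3  70.   54.4]
186 271 299 285.0
192 261 307 284.0
198 255 313 284.0
204 252 316 284.0
210 250 318 284.0
216 249 320 284.5
222 250 319 284.5
228 251 319 285.0
234 254 317 285.5
cup_floor_left 0.29 [ 69.5 204.6  60.2  36. ]
pred dish far,left,right,inner far [[281.
[... 398 characters left out ...]
93, 93, 99, 99, 91, 94, 116, 122, 113, 116, 122, 120, 120, 120, 126, 124, 126, 126, 131, 119, 123, 123, 122, 128, 202, 219, 209, 213, 212, 210, 179, 200, 223, 187, 170, 176, 171, 172, 167, 162, 170, 225, 222, 223, 223]
204 [141, 143, 95, 95, 94, 93, 108, 126, 108, 118, 122, 118, 124, 116, 119, 121, 108, 99, 100, 104, 107, 117, 119, 111, 115, 107, 103, 93, 112, 172, 211, 212, 217, 214, 220, 218, 181, 187, 218, 181, 175, 166, 162, 196, 221, 221, 225, 224]
212 [139, 140, 102, 89, 94, 111, 119, 113, 122, 122, 117, 116, 115, 108, 115, 119, 118, 115, 115, 121, 119, 117, 120, 119, 120, 122, 121, 119, 118, 111, 122, 112, 196, 216, 220, 213, 215, 214, 158, 217, 188, 164, 159, 218, 224, 224, 228, 227]
```

```bash
python3 -m pendant '[[0,0.0008,0.008,0],[0,0,0.008,0],[0,0,0.008,0],[0,0,0.007,0],[0,0,0.006,0],[0,0,0.005,0],[0,0,0,0],[0,0,0,0]]'
python3 -m pendant '[[0,0,0.004,0],[0,0,0.003,0],[0,0,0,0],[0,0,0,0]]'
python3 - <<'E'
from h import *
delta((.5765,.3235,.118),1.775)
ws=r.camera("scene")
cv2.imwrite("pics/s12.png",ws["img"][:,:,::-1])
for n in ("capsule_p","cup_floor_left","cup_floor_right"):
  for o in r.outline_of(n,"scene"): print(n,round(o["score"],2),np.round(o["bbox"],1))
print(w2p(ws,[(.5765,.3235,.063),(.5765,.3235,.103),(.6077,.1664,.062),(.6077,.1664,.102)]).round(1).tolist())
E
```

```text
time: 18.9
ee_pos: [0.5765, 0.3234, 0.1255]
eef_rot: [0.631, 0.776, -0.002, -0.0]
ft_force: [-1.6, -0.0, 0.7]
width: 0.0119
grip_force: 25.0
time: 19.23
ee_pos: [0.5765, 0.3236, 0.1186]
eef_rot: [0.631, 0.776, -0.001, 0.0]
ft_force: [0.3, -0.0, 1.1]
width: 0.0116
grip_force: 25.0
t 19.23 ee [0.5765 0.3236 0.1186] yaw 1.776 q7 -0.74 shift [-0.0001 -0.      0.0006] turn 0.001 F [ 0.3 -0.   1.1] w 0.0116 grip 25.0
capsule_p 0.84 [282.9 266.   22.7  27.7]
capsule_p 0.81 [217.  220.   19.2  24.4]
capsule_p 0.51 [302.4 186.9  14.4  25.2]
capsule_p 0.4 [254.3 164.    8.8   9. ]
cup_floor_left 0.81 [219.9 233.3  27.6  24.3]
[[218.8, 231.9], [217.4, 217.3], [254.3, 186.6], [254.2, 172.5]]
```

```bash
python3 -m pendant '[[0,0,0,0],[0,0,0,0],[0,0,0,0],[0,0,0,0],[0,0,0,0],[0,0,0,0],[0,0,0,0]]' 0.5
python3 -m pendant '[[0,0,-0.02,0],[0,0,-0.03,0],[0,0,-0.03,0],[0,0,-0.03,0],[0,0,0,0],[0,0,0,0]]'
python3 - <<'E'
from h import *
delta((.5765,.3235,.118),1.775)
for c in ("scene","wrist"):
  d=r.camera(c)
  cv2.imwrite(f"pics/{c}13.png",d["img"][:,:,::-1])
  for n in ("capsule_p","cup_floor_left","cup_floor_right"):
    for o in r.outline_of(n,c): print(c,n,round(o["score"],2),np.round(o["bbox"],1))
E
python3 -c "
import cv2,numpy as np
i=cv2.imread('pics/scene13.png');cv2.imwrite('pics/s13c.png',cv2.resize(i[145:255,190:290],(660,600),interpolation=2)[:600])"
```

```text
time: 20.02
ee_pos: [0.5765, 0.3235, 0.1186]
eef_rot: [0.631, 0.776, -0.001, 0.0]
ft_force: [-0.2, 0.7, -0.4]
width: 0.042
grip_force: 0.0
time: 20.52
ee_pos: [0.5771, 0.3245, 0.2304]
eef_rot: [0.631, 0.776, 0.0, 0.001]
ft_force: [0.1, 0.7, -0.6]
width: 0.0435
grip_force: 0.0
t 20.52 ee [0.5771 0.3245 0.2304] yaw 1.776 q7 -0.7 shift [-0.0007 -0.0009  0.1124] turn 0.001 F [ 0.1  0.7 -0.6] w 0.0435 grip 0.0
scene capsule_p 0.84 [304.7 187.1  19.   26.2]
scene capsule_p 0.67 [281.4 267.4  21.4  30.1]
scene capsule_p 0.63 [254.4 173.9  19.7  29.1]
scene capsule_p 0.63 [217.1 216.7  17.5  28.7]
scene cup_floor_left 0.92 [220.3 232.5  30.5  29.2]
scene cup_floor_right 0.78 [256.9 191.6  31.5  17.9]
wrist capsule_p 0.94 [285.4 328.7  29.   26. ]
wrist capsule_p 0.74 [285.2 210.   41.9  52.6]
wrist capsule_p 0.68 [165.1 187.8  33.7  41.5]
wrist cup_floor_left 0.6 [285.9 196.5  55.6  54. ]
wrist cup_floor_left 0.52 [285.9 249.4  68.8 175.5]
wrist cup_floor_right 0.94 [283.5 326.8  47.4  23.5]
```

Run:
```python
import cv2,numpy as np
a=cv2.imread('pics/scene9.png');b=cv2.imread('pics/scene13.png')
cv2.imwrite('pics/cmp.png',np.hstack([cv2.resize(x[155:255,200:280],(400,500),interpolation=2) for x in (a,b)]))
```

```text
(no output)
```

View pics/cmp.png

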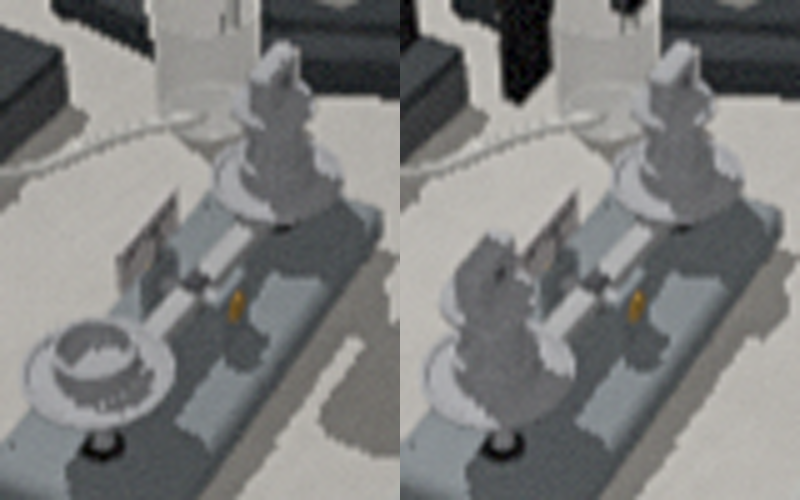

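Both pictures match (left post at crop (105,445) equally exposed): the left cup is up and the right cup is down, so the right capsule is the heavier one.

```bash
python3 -m pendant '[[-0.040,-0.0005,0,0],[-0.040,-0.0005,0,0],[-0.041,-0.0005,0,0],[-0.040,-0.0005,0,0],[0,0,0.02,0],[0,0,0.02,0],[0,0,0,0],[0,0,0,0]]'
python3 -m pendant '[[0,0,0,0],[0,0,0,0]]'
python3 - <<'E'
from h import *
delta((.6077,.1664,.1125),1.775)
d=r.camera("wrist");i=d["img"][:,:,::-1];cv2.imwrite("pics/w14.png",i)
for o in r.outline_of("capsule_p","wrist"): print(round(o["score"],2),np.round(o["bbox"],1))
print(w2p(d,[(.6077,.1664,.115)]).round(1))
g=cv2.cvtColor(i,cv2.COLOR_BGR2GRAY)
for row in range(190,270,6): print(row,g[row,250:325:3].tolist())
E
```

```text
time: 21.58
ee_pos: [0.6068, 0.1655, 0.1884]
eef_rot: [0.631, 0.776, -0.002, -0.001]
ft_force: [-0.2, 0.1, 0.2]
width: 0.0433
grip_force: 0.0
time: 21.75
ee_pos: [0.6076, 0.1667, 0.1902]
eef_rot: [0.631, 0.776, -0.001, 0.0]
ft_force: [1.5, -0.3, 0.6]
width: 0.044
grip_force: 0.0
t 21.75 ee [0.6076 0.1667 0.1902] yaw 1.777 q7 -0.46 shift [-0.0002  0.0001  0.0777] turn 0.002 F [ 1.5 -0.3  0.6] w 0.044 grip 0.0
0.9 [284.9 218.9  39.7  47.7]
0.83 [134.1  25.9  48.1  51.8]
0.7 [211.6 265.6  24.2  31.6]
0.59 [286.4  19.5  55.   38.5]
[[282.4 225.7]]
190 [104, 105, 131, 119, 131, 134, 127, 134, 123, 106, 112, 109, 109, 123, 211, 228, 221, 229, 230, 198, 215, 173, 176, 173, 206]
196 [104, 132, 127, 127, 131, 135, 113, 132, 125, 128, 123, 136, 133, 175, 199, 206, 195, 227, 231, 224, 186, 208, 172, 176, 234]
202 [100, 132, 128, 132, 135, 120, 131, 119, 131, 134, 128, 126, 136, 131, 132, 126, 182, 228, 230, 226, 162, 232, 167, 165, 234]
208 [101, 134, 134, 133, 134, 123, 136, 134, 125, 122, 116, 110, 113, 110, 118, 125, 224, 228, 214, 226, 171, 230, 170, 159, 237]
214 [146, 166, 132, 128, 132, 
[... 566 characters left out ...]
75, 234, 236, 235, 196, 152, 153, 148, 147, 149, 155]
244 [234, 234, 233, 232, 232, 232, 233, 233, 231, 229, 213, 215, 214, 213, 230, 233, 236, 155, 148, 144, 151, 150, 150, 149, 148]
250 [234, 234, 235, 231, 232, 231, 234, 234, 234, 233, 233, 231, 231, 232, 234, 233, 205, 148, 147, 143, 145, 145, 149, 148, 114]
256 [231, 233, 233, 229, 226, 228, 236, 234, 231, 233, 232, 230, 231, 231, 232, 234, 233, 152, 153, 146, 143, 150, 151, 147, 89]
262 [234, 229, 230, 230, 229, 230, 233, 234, 233, 230, 231, 232, 230, 233, 233, 233, 234, 155, 150, 152, 149, 152, 150, 153, 86]
268 [233, 230, 233, 232, 231, 230, 231, 230, 232, 231, 232, 230, 231, 230, 230, 231, 234, 233, 233, 167, 148, 154, 141, 152, 74]
```

```bash
python3 -m pendant '[[0,0.001,0.02,0],[0,0,0.02,0],[0,0,0.02,0],[0,0,0.013,0],[0,0,0.007,0],[0,0,0,0],[0,0,0,0]]'
python3 -m pendant '[[0,0,0,0],[0,0,0,0],[0,0,0,0],[0,0,0,0],[0,0,0,0],[0,0,0,0],[0,0,0,0],[0,0,0,0]]' 0 40
python3 -m pendant '[[0,0,0,0],[0,0,-0.01,0],[0,0,-0.02,0],[0,0,-0.03,0],[0,0,-0.03,0],[0,0,-0.03,0],[0,0,0,0],[0,0,0,0]]'
python3 - <<'E'
from h import *
delta((.44,.2,.23),1.57)
d=r.camera("wrist");cv2.imwrite("pics/w15.png",d["img"][:,:,::-1])
for n in ("capsule_p","cell","socket_mouth","cup_floor_left","cup_floor_right"):
  for o in r.outline_of(n,"wrist"): print(n,round(o["score"],2),np.round(o["bbox"],1),p2w(d,o["bbox"][:2],.06).round(3))
E
```

```text
time: 22.43
ee_pos: [0.6085, 0.166, 0.1096]
eef_rot: [0.631, 0.776, -0.001, 0.0]
ft_force: [-0.2, 0.2, 0.0]
width: 0.0437
grip_force: 0.0
time: 23.1
ee_pos: [0.6083, 0.1657, 0.109]
eef_rot: [0.631, 0.776, -0.001, 0.0]
ft_force: [-0.6, -0.9, 1.1]
width: 0.012
grip_force: 40.0
time: 23.77
ee_pos: [0.609, 0.1665, 0.2309]
eef_rot: [0.631, 0.776, -0.0, 0.001]
ft_force: [-0.1, -1.0, -2.9]
width: 0.0118
grip_force: 40.0
t 23.77 ee [0.609  0.1665 0.2309] yaw 1.776 q7 -0.45 shift [ 0.0672 -0.1586  0.0007] turn 0.206 F [-0.1 -1.  -2.9] w 0.0118 grip 40.0
capsule_p 0.91 [150.2  36.1  41.7  47.2] [0.454 0.294 0.06 ]
capsule_p 0.85 [214.8 248.7  30.5  21. ] [0.545 0.09  0.06 ]
capsule_p 0.77 [284.2 250.2  60.9  63. ] [0.623 0.104 0.06 ]
capsule_p 0.66 [80.5 42.1 53.5 37.9] [0.387 0.277 0.06 ]
capsule_p 0.64 [282.5  25.8  43.7  51.6] [0.575 0.328 0.06 ]
cell 0.82 [139.3 215.5  89.8  83.2] [0.457 0.112 0.06 ]
socket_mouth 0.67 [140.2 217.1  86.2  85.4] [0.458 0.11  0.06 ]
cup_floor_left 0.6 [287.2  40.6  67.1  61.3] [0.582 0.316 0.06 ]
cup_floor_right 0.55 [283.4 200.1  55.5  53.5] [0.611 0.162 0.06 ]
cup_floor_right 0.17 [139.2 215.4  85.8  83.5] [0.457 0.112 0.06 ]
```

```bash
python3 -m pendant '[[0.007,-0.034,0,0],[0.007,-0.034,0,0],[0.007,-0.034,0,0],[0.007,-0.034,0,0],[0,0,0,-0.12],[0,0,0,-0.12],[0,0,0,-0.12],[0,0,0,-0.12]]'
python3 -m pendant '[[0,0,0,-0.121],[0,0,0,-0.121],[0,0,0,-0.121],[0,0,0,-0.121],[0,0,0,-0.121],[0,0,0,-0.121],[0,0,0,-0.121],[0,0,0,-0.121]]'
python3 -m pendant '[[0,0,0,-0.121],[0,0,0,-0.121],[0,0,0,-0.121],[0,0,0,-0.121],[0,0,0,-0.121],[0,0,0,-0.121],[0,0,0,-0.121],[0,0,0,-0.121]]'
python3 -m pendant '[[0,0,0,0],[0,0,0,0],[0,0,0,0]]'
python3 - <<'E'
from h import *
delta((.466,.146,.23),4.2);print(r.read_state()["joint_positions"].round(2))
d=r.camera("wrist");cv2.imwrite("pics/w16.png",d["img"][:,:,::-1])
for n in ("capsule_p","cell","socket_mouth","cup_floor_left"):
  for o in r.outline_of(n,"wrist"): print(n,round(o["score"],2),np.round(o["bbox"],1),p2w(d,o["bbox"][:2],.06).round(3))
E
```

```text
time: 24.73
ee_pos: [0.4693, 0.1653, 0.2289]
eef_rot: [0.426, 0.905, -0.002, 0.0]
ft_force: [0.4, 0.2, -1.3]
width: 0.0115
grip_force: 40.0
time: 25.4
ee_pos: [0.4693, 0.1656, 0.2287]
eef_rot: [-0.044, 0.999, -0.001, -0.001]
ft_force: [0.5, 0.1, -1.7]
width: 0.0117
grip_force: 40.0
time: 26.07
ee_pos: [0.4693, 0.1656, 0.2287]
eef_rot: [-0.504, 0.864, -0.0, -0.002]
ft_force: [-0.0, -0.7, -1.6]
width: 0.0115
grip_force: 40.0
time: 26.32
ee_pos: [0.4695, 0.1656, 0.2289]
eef_rot: [-0.499, 0.866, -0.001, -0.001]
ft_force: [0.3, 0.1, -2.5]
width: 0.0115
grip_force: 40.0
t 26.32 ee [0.4695 0.1656 0.2289] yaw -2.096 q7 1.9 shift [ 0.0187 -0.0069 -0.001 ] turn -0.013 F [ 0.3  0.1 -2.5] w 0.0115 grip 40.0
[ 0.81  0.36 -1.45  1.74  0.37  1.37  1.9 ]
capsule_p 0.68 [284.1 253.2  48.5  65.5] [0.504 0.221 0.06 ]
capsule_p 0.57 [183.6 146.8  33.7  34.3] [0.534 0.066 0.06 ]
cell 0.68 [277.6 112.8 105.1 112.6] [0.433 0.086 0.06 ]
socket_mouth 0.66 [275.9 117.  109.9 114.9] [0.437 0.089 0.06 ]
cup_floor_left 0.73 [282.  328.6  37.2  25.5] [0.558 0.308 0.06 ]
cup_floor_left 0.41 [224.2 274.1 143.9 142.5] [0.578 0.209 0.06 ]
```

```bash
cat > sock.py <<'E'
from h import *
def patch(d,c,z=.06,half=.034,res=.0005):
    n=int(2*half/res);a=(np.arange(n)-n/2+.5)*res
    X,Y=np.meshgrid(c[0]+a,c[1]+a,indexing="ij")
    p=w2p(d,np.stack([X,Y,np.full_like(X,z)],-1)).reshape(n,n,2).astype(np.float32)
    return cv2.remap(cv2.cvtColor(d["img"],cv2.COLOR_RGB2GRAY),p[...,0],p[...,1],cv2.INTER_LINEAR)
E
python3 - <<'E'
from sock import *
d=r.camera("wrist");c=np.array([.436,.087]);P=patch(d,c)
cv2.imwrite("pics/patch.png",P)
print("rows: x increasing downward, cols y increasing; 2mm/char")
ch="@#*+=-:. "
for row in cv2.resize(P,(68,34),interpolation=cv2.INTER_AREA): print("".join(ch[min(8,int(v)//28)] for v in row))
E
```

```text
rows: x increasing downward, cols y increasing; 2mm/char
.:-======+++++***************++++===---::::......   .:-==++**+===+**
++**************+++====---::::.......               .:-=+*****+==+++
+++++++===---:::::......      ........                .-=+****+===++
-::::.......       ..........:-------::......  ...      ..:-===-==+*
=-:.              .:------=====++++++++=====-::::...          .--=+*
++=-.              .:-=++++++===----====+++++==:....           ...-+
+++-.          ::::-=++=-:...         ....:-==++=---:.            :=
==-.         .--+++=-:..                    ...:=+++==-:.         .-
           .:-++=-:.                  ..        ..-=++==-..       .:
         .:-=+=-.                    .::...       .:=+++=-:..      :
         .-==-.                      .-+==-:..  .:::..:=++=-.      .
        .-==:.                    . .:=++++=-::....    .-++=:..    .
       .-=-.               ..:--======++++++===:.       .-++=-.    .
      .:=-.              .:=++***++++++***++=:.       .  .-++-.     
      :==:             .-+**+++====+++++++*+-.       ..   .-+=:.    
     .-=
[... 574 characters left out ...]
+**********++-.             .-=-.     
:      :--:          .:=+************++=-:..            ..-=-:      
:.      :-=:.       .-===+****+-::::::..               ..-=-:       
-.       :-=-.      ..::-=+**+=.                      .:-=-.        
-:        .-=-:.       ..::-==:.                    ..-==-.         
-:.        .:-==-..       . ...                   ..--=-:.          
--.          .:-==-:..      ..                  .:-==-:.          .-
--.            .:-===-::..                  ..:-==-:.           .:=+
-=:.              ..:-====-::... ........::--==-:..             .:==
:=-.                  ..:---===-------==---::..                  .:-
.--.    .::.                ....:::.....
```

Run:
```python
from sock import *
d=r.camera("wrist");c=np.array([.4395,.0868])
from scipy.optimize import least_squares
for it in range(3):
    P=patch(d,c,half=.034,res=.00025);n=P.shape[0]
    th=np.arange(0,2*np.pi,np.pi/90);rr=np.arange(.009,.022,.00025)
    X=(rr[None]*np.cos(th)[:,None])/.00025+n/2;Y=(rr[None]*np.sin(th)[:,None])/.00025+n/2
    Q=cv2.remap(P,Y.astype(np.float32),X.astype(np.float32),1).astype(float)
    G=np.gradient(cv2.GaussianBlur(Q,(5,1),1),axis=1)
    k=G[:,8:26].argmax(1)+8; e=rr[k]
    ok=abs(e-.0135)<.0022
    pts=np.c_[e*np.cos(th),e*np.sin(th)][ok]
    s=least_squares(lambda q:np.hypot(pts[:,0]-q[0],pts[:,1]-q[1])-q[2],[0,0,.0135],loss="soft_l1",f_scale=.0005)
    c=c+s.x[:2];print("bore",c.round(4),"R",s.x[2].round(5),ok.sum())
prof=Q[:,24:38].mean(1)  # r 15..18.4
print([(int(a),int(v)) for a,v in zip(np.degrees(th)[::3],prof[::3])])
w=np.clip(170-prof,0,None)
print("slot angle",(np.angle((w*np.exp(2j*th)).sum())/2)%np.pi)
print("half1/2",[ (np.angle((w[m]*np.exp(1j*th[m])).sum())) for m in ((th>2)&(th<3.6),(th>5.1)|(th<.5))])
```

```text
bore [0.4396 0.0872] R 0.01308 180
bore [0.4395 0.0872] R 0.01309 180
bore [0.4395 0.0872] R 0.01308 180
[(0, 228), (6, 228), (12, 230), (18, 230), (24, 230), (29, 230), (36, 230), (42, 229), (48, 230), (54, 229), (59, 228), (66, 229), (72, 229), (78, 229), (84, 226), (90, 225), (96, 225), (102, 224), (108, 227), (114, 225), (119, 227), (126, 233), (132, 207), (138, 111), (144, 135), (150, 111), (156, 107), (162, 106), (168, 178), (174, 229), (180, 229), (186, 229), (192, 229), (198, 229), (204, 230), (210, 230), (216, 230), (222, 231), (228, 230), (234, 230), (239, 231), (246, 230), (252, 230), (258, 230), (264, 232), (270, 232), (276, 232), (282, 232), (288, 232), (294, 232), (300, 234), (306, 231), (312, 201), (318, 102), (324, 122), (330, 96), (336, 82), (342, 88), (348, 186), (354, 232)]
slot angle 2.643804590067876
half1/2 [np.float64(2.6437577324825585), np.float64(-0.49848097217987586)]
```

```bash
python3 -m pendant '[[0,0,0,0.119],[0,0,0,0.119],[0,0,0,0.119],[0,0,0,0.119],[0,0,0,0.119],[0,0,0,0.119],[0,0,0,0.119],[0,0,0,0.119]]'
python3 -m pendant '[[0,0,0,0.119],[0,0,0,0.119],[0,0,0,0.119],[0,0,0,0.119],[0,0,0,0.119],[0,0,0,0],[0,0,0,0]]'
python3 - <<'E'
from h import *
delta((.4395,.0872,.20),2.64);print(r.read_state()["joint_positions"].round(2))
E
```

```text
time: 27.33
ee_pos: [0.4695, 0.1658, 0.2292]
eef_rot: [-0.046, 0.999, -0.001, -0.001]
ft_force: [-0.1, 0.1, -1.3]
width: 0.0116
grip_force: 40.0
time: 27.92
ee_pos: [0.4695, 0.1658, 0.2292]
eef_rot: [0.244, 0.97, -0.001, -0.0]
ft_force: [1.0, 0.2, -1.6]
width: 0.0119
grip_force: 40.0
t 27.92 ee [0.4695 0.1658 0.2292] yaw 2.648 q7 0.51 shift [-0.0108 -0.0834  0.0294] turn 0.008 F [ 1.   0.2 -1.6] w 0.0119 grip 40.0
[ 0.61  0.2  -1.14  1.75  0.19  1.32  0.51]
```

```bash
python3 -m pendant '[[-0.0036,-0.0278,0,0.004],[-0.0036,-0.0278,0.01,0.004],[-0.0036,-0.0278,0.01,0],[0,0,0.01,0],[0,0,0,0],[0,0,0,0],[0,0,0,0]]'
cat > fit.py <<'E'
from sock import *
from scipy.optimize import least_squares
d=r.camera("wrist");c=np.array([.4395,.0872]);delta((c[0],c[1],.2),2.64)
cv2.imwrite("pics/wf.png",d["img"][:,:,::-1])
P=patch(d,c);ch="@#*+=-:. "
for row in cv2.resize(P,(68,34),interpolation=cv2.INTER_AREA): print("".join(ch[min(8,int(v)//28)] for v in row))
for o in r.outline_of("capsule_p","wrist")[:2]:
    print(round(o["score"],2),np.round(o["bbox"],1))
E
python3 fit.py
```

```text
time: 28.5
ee_pos: [0.4393, 0.0885, 0.1999]
eef_rot: [0.248, 0.969, -0.001, -0.0]
ft_force: [1.2, 0.2, -2.3]
width: 0.0119
grip_force: 40.0
t 28.55 ee [0.4394 0.0886 0.2   ] yaw 2.64 q7 0.77 shift [-0.0008 -0.0012 -0.    ] turn -0.0 F [ 0.3 -0.3 -2.1] w 0.0117 grip 40.0
---::::......................:::-=====-:::::::...:.      ..:::.    :
-==-:............  .:--=--======++=++++=======-:---:.              .
++++=:....       ....-===++++++**+*+*+**+++++++=::---.             .
++++=:.        ..:..:=+++**++====-=====+===++++=-:::==:.           .
-==-:        .:-====+++=-::............:....:-=+++=+++=-::         .
...         .:==++++-:..... .    ...  ...     ..:-=+++++=-:.       .
           :-=+++=:.    ...    ....  ..:..        .-=+++++=-:.      
          .-+++=:.    .....   .. .   .:--::..     .:==+**+++-:      
         .-===:.      ..     .      ..-+++==-:...:-:..:=+*++=-:.    
        .-+=:.        .         .   .:=++++++==--:.   ..-+*+++-.    
.      .-==:.      ...     ..:::-----=++++++++=-.       .-++++=:    
.     .-==:        ..   ..-=++=+++++++++++++=-.          .-+*++-.   
.
[... 878 characters left out ...]
    :-=-:        
.....   .:==++++++++=======++=:.                     .-==:.         
...:...-=++++++++++===========:.                   .:==-.         .-
-========+==++++++============-:.               ..-==:.          .-=
============================+++=-.          ..:---::.            .-=
==========================++++++=:......::::---:.                 .:
==========================+++++++=--:::::::..                       
============================++++++-..                      .........
=======+++++++================++++-..      .   .. .... ....... ... .
++===+++++++++++++=============+++-.  ........... ..     .          
0.96 [471.8  99.5  56.8  41.9]
0.88 [549.6 217.9  20.7  39. ]
```

Run:
```python
from sock import *
from scipy.optimize import least_squares
d=r.camera("wrist");c=np.array([.4395,.0872])
for it in range(3):
    P=patch(d,c,half=.034,res=.00025);n=P.shape[0]
    th=np.arange(0,2*np.pi,np.pi/90);rr=np.arange(.009,.022,.00025)
    X=(rr[None]*np.cos(th)[:,None])/.00025+n/2;Y=(rr[None]*np.sin(th)[:,None])/.00025+n/2
    Q=cv2.remap(P,Y.astype(np.float32),X.astype(np.float32),1).astype(float)
    G=np.gradient(cv2.GaussianBlur(Q,(5,1),1),axis=1)
    k=G[:,8:26].argmax(1)+8; e=rr[k]
    deg=np.degrees(th);ok=(abs(e-.0131)<.0015)&~((deg>130)&(deg<172))&~((deg>295)&(deg<352))
    pts=np.c_[e*np.cos(th),e*np.sin(th)][ok]
    s=least_squares(lambda q:np.hypot(pts[:,0]-q[0],pts[:,1]-q[1])-.0131,[0,0],loss="soft_l1",f_scale=.0004)
    c=c+s.x[:2];print("bore",c.round(4),ok.sum())
prof=Q[:,24:38].mean(1)
print([(int(a),int(v)) for a,v in zip(deg,prof) if 124<a<176][::1])
s=r.read_state();T=R.from_quat(s["eef_rot"])
# held flange outline predicted for zero offset
a=np.linspace(0,2*np.pi,60)
for off in (-.002,0,.002):
  pts=[s["ee_pos"]+T.apply([off+.019*np.cos(t),.019*np.sin(t),.057-.040]) for t in a];q=w2p(d,pts);print(off,"flange px cols",q[:,0].min().round(1),q[:,0].max().round(1),"rows",q[:,1].min().round(1),q[:,1].max().round(1))
  pts=[s["ee_pos"]+T.apply([off+.012*np.cos(t),.012*np.sin(t),.057-.003]) for t in a];q=w2p(d,pts);print("   foot rows",q[:,1].min().round(1),"cols",q[:,0].min().round(1),q[:,0].max().round(1))
g=cv2.cvtColor(d["img"],cv2.COLOR_RGB2GRAY)
for o in r.outline_of("capsule_p","wrist"):
    print(round(o["score"],2),np.round(o["bbox"],1))
    if abs(o["bbox"][0]-284)<15:
      for row in range(215,290,5):
        m=np.where(o["mask"][row])[0]
        if len(m):print(row,m.min(),m.max())
```

```text
bore [0.4392 0.0874] 132
bore [0.4392 0.0875] 132
bore [0.4392 0.0874] 132
[(126, 231), (128, 232), (130, 229), (132, 213), (134, 180), (136, 135), (138, 103), (140, 92), (142, 89), (144, 89), (146, 90), (148, 90), (150, 91), (152, 93), (154, 93), (156, 92), (158, 89), (160, 89), (162, 91), (164, 104), (166, 133), (168, 174), (170, 207), (172, 223), (174, 227)]
-0.002 flange px cols 251.5 314.7 rows 229.4 287.0
   foot rows 220.6 cols 266.6 300.1
0 flange px cols 251.4 314.8 rows 226.1 284.2
   foot rows 217.9 cols 266.6 300.1
0.002 flange px cols 251.3 314.9 rows 222.9 281.3
   foot rows 215.2 cols 266.5 300.2
0.96 [548.5 218.2  22.2  39.5]
0.75 [473.8  97.3  58.3  43.7]
0.65 [282.3 250.9  60.   64.7]
220 282 287
225 274 296
230 270 299
235 266 304
240 260 309
245 256 302
250 255 314
255 254 314
260 254 295
265 274 295
270 274 295
275 274 295
280 274 295
```

```bash
python3 -m pendant '[[0.0006,-0.0019,0.02,0],[0,0,0.02,0],[0,0,0.02,0],[0,0,0.02,0],[0,0,0,0],[0,0,0,0]]'
python3 -c "
from h import *
delta((.4379,.0872,.11),2.639)"
python3 -m pendant '[[0,0,0.002,0],[0,0,0.002,0],[0,0,0.002,0],[0,0,0.002,0]]'
python3 -m pendant '[[0,0,0.002,0],[0,0,0.002,0],[0,0,0,0]]'
python3 -c "
from h import *
delta((.4379,.0872,.1),2.639)"
```

```text
time: 29.2
ee_pos: [0.4369, 0.0864, 0.1193]
eef_rot: [0.249, 0.968, -0.001, -0.002]
ft_force: [-0.4, 0.3, -0.4]
width: 0.0119
grip_force: 40.0
t 29.2 ee [0.4369 0.0864 0.1193] yaw 2.638 q7 0.64 shift [-0.0005  0.0012  0.0093] turn -0.001 F [-0.4  0.3 -0.4] w 0.0119 grip 40.0
time: 29.53
ee_pos: [0.4383, 0.0859, 0.1124]
eef_rot: [0.25, 0.968, -0.001, 0.001]
ft_force: [-4.5, -0.6, 23.9]
width: 0.0116
grip_force: 40.1
time: 29.78
ee_pos: [0.4376, 0.0863, 0.1074]
eef_rot: [0.25, 0.968, -0.001, -0.0]
ft_force: [1.0, 3.0, -2.0]
width: 0.0115
grip_force: 40.0
t 29.78 ee [0.4376 0.0863 0.1074] yaw 2.637 q7 0.62 shift [0.0002 0.0009 0.0074] turn -0.002 F [ 1.  3. -2.] w 0.0115 grip 40.0
```

```bash
python3 -m pendant '[[0.0003,0.0007,0.001,0],[0,0,0.001,0],[0,0,0.001,0],[0,0,0.001,0],[0,0,0.001,0]]'
python3 -m pendant '[[0,0,0.001,0],[0,0,0.001,0],[0,0,0.001,0]]'
python3 -m pendant '[[0,0,0.001,0],[0,0,0.001,0]]'
python3 -c "
from h import *
delta((.4379,.0872,.0965),2.639)"
```

```text
time: 30.2
ee_pos: [0.4375, 0.0865, 0.1023]
eef_rot: [0.25, 0.968, -0.001, -0.0]
ft_force: [-0.0, 1.6, -0.7]
width: 0.0117
grip_force: 40.0
time: 30.45
ee_pos: [0.4375, 0.0865, 0.0993]
eef_rot: [0.25, 0.968, -0.001, -0.0]
ft_force: [1.4, 3.2, -0.0]
width: 0.012
grip_force: 40.0
time: 30.62
ee_pos: [0.4375, 0.0865, 0.0973]
eef_rot: [0.25, 0.968, -0.001, -0.0]
ft_force: [0.1, 2.2, 0.3]
width: 0.0114
grip_force: 40.0
t 30.62 ee [0.4375 0.0865 0.0973] yaw 2.637 q7 0.6 shift [-0.      0.0008  0.0008] turn -0.002 F [0.1 2.2 0.3] w 0.0114 grip 40.0
```

```bash
python3 -m pendant '[[0,0.0004,0.001,0],[0,0,0,0]]'
python3 -m pendant '[[0,0,0.001,0],[0,0,0,0]]'
python3 -m pendant '[[0,0,0.001,0],[0,0,0,0]]'
python3 -m pendant '[[0,0,0.001,0],[0,0,0,0]]'
```

```text
time: 30.78
ee_pos: [0.4375, 0.0867, 0.0961]
eef_rot: [0.25, 0.968, -0.001, -0.001]
ft_force: [1.8, 1.0, -2.1]
width: 0.0119
grip_force: 40.0
time: 30.95
ee_pos: [0.4375, 0.0867, 0.0952]
eef_rot: [0.25, 0.968, -0.001, -0.001]
ft_force: [1.2, 1.8, -0.2]
width: 0.012
grip_force: 40.0
time: 31.12
ee_pos: [0.4376, 0.0868, 0.0943]
eef_rot: [0.25, 0.968, -0.001, -0.001]
ft_force: [0.2, 1.9, 0.5]
width: 0.0119
grip_force: 40.0
time: 31.28
ee_pos: [0.4376, 0.0868, 0.0933]
eef_rot: [0.25, 0.968, -0.001, -0.0]
ft_force: [0.1, 2.2, 1.0]
width: 0.0115
grip_force: 40.0
```

```bash
python3 -m pendant '[[0,0.0003,0.0015,0],[0,0,0.0015,0],[0,0,0.0015,0],[0,0,0.0015,0],[0,0,0,0],[0,0,0,0]]'
python3 -m pendant '[[0,0,0.0015,0],[0,0,0.0015,0],[0,0,0.001,0],[0,0,0,0],[0,0,0,0]]'
python3 -c "
from h import *
for i in range(6):
  r.camera('wrist');print(r.read_state()['ft_force'].round(1))
delta((.4379,.0872,.083),2.639);print(r.read_state()['joint_positions'].round(2))"
```

```text
time: 31.78
ee_pos: [0.4377, 0.0869, 0.0872]
eef_rot: [0.25, 0.968, -0.001, -0.001]
ft_force: [-1.0, -0.1, 1.5]
width: 0.0119
grip_force: 40.0
time: 32.2
ee_pos: [0.4377, 0.0869, 0.0833]
eef_rot: [0.25, 0.968, -0.001, -0.001]
ft_force: [-2.1, 0.7, 4.7]
width: 0.0115
grip_force: 40.0
[-1.9  0.2  4.3]
[-1.7  0.2  4.6]
[-1.8  0.   4.3]
[-0.7  0.5  4.9]
[-1.6  0.3  5.3]
[-1.2  0.7  4.1]
t 32.5 ee [0.4377 0.0869 0.0833] yaw 2.636 q7 0.57 shift [-0.      0.0003  0.0003] turn -0.003 F [-1.2  0.7  4.1] w 0.0115 grip 40.0
[ 0.71  0.24 -1.08  2.04  0.26  1.    0.57]
```

```bash
python3 -m pendant '[[0,0,0.0012,0],[0,0,0,0],[0,0,0,0.05],[0,0,0,0.05],[0,0,0,0.05],[0,0,0,0]]'
cat > q.py <<'E'
from h import *
F=[];T=[]
for i in range(3):
  r.camera('wrist');s=r.read_state();F.append(s['ft_force']);T.append(s['torque'])
print("F",np.mean(F,0).round(2),"T",np.mean(T,0).round(3));delta((.4379,.0872,.083),2.639)
E
python3 q.py
```

```text
time: 33.0
ee_pos: [0.438, 0.0872, 0.0824]
eef_rot: [0.323, 0.946, -0.001, -0.0]
ft_force: [-0.7, 0.1, 5.5]
width: 0.0118
grip_force: 40.0
F [-2.  -0.1  6.1] T [ 0.202  0.147 -0.043]
t 33.15 ee [0.438  0.0872 0.0824] yaw 2.487 q7 0.43 shift [ 0.0001 -0.0001 -0.0006] turn -0.152 F [-1.8 -0.3  6. ] w 0.0116 grip 40.0
```

```bash
python3 -m pendant '[[0,0,0,0.07],[0,0,0,0.07],[0,0,0,0.07],[0,0,0,0.07],[0,0,0,0]]'
python3 q.py
python3 -m pendant '[[0,0,0,0.07],[0,0,0,0.07],[0,0,0,0.07],[0,0,0,0.07],[0,0,0,0]]'
python3 q.py
```

```text
time: 33.57
ee_pos: [0.4382, 0.0873, 0.0825]
eef_rot: [0.453, 0.892, -0.001, 0.0]
ft_force: [-0.9, 0.7, 6.7]
width: 0.0114
grip_force: 40.0
F [-0.91  1.24  5.79] T [ 0.327  0.003 -0.035]
t 33.72 ee [0.4382 0.0874 0.0825] yaw 2.207 q7 0.16 shift [ 0.     -0.0003 -0.0005] turn -0.432 F [-1.4  1.6  6. ] w 0.0116 grip 40.0
time: 34.13
ee_pos: [0.4384, 0.0874, 0.0826]
eef_rot: [0.573, 0.82, -0.001, 0.0]
ft_force: [-0.5, 1.6, 6.4]
width: 0.0116
grip_force: 40.0
F [-0.31  1.26  6.43] T [ 0.336 -0.092 -0.031]
t 34.28 ee [0.4384 0.0874 0.0826] yaw 1.927 q7 -0.1 shift [-0.     -0.0006 -0.0004] turn -0.712 F [-0.   1.2  6.5] w 0.0114 grip 40.0
```

```bash
python3 -m pendant '[[0,0,0,0.05],[0,0,0,0.05],[0,0,0,0.05],[0,0,0,0]]'
python3 q.py
python3 -m pendant '[[0,0,0,0.03],[0,0,0,0.02],[0,0,0,0]]'
python3 q.py
```

```text
time: 34.62
ee_pos: [0.4385, 0.0874, 0.0826]
eef_rot: [0.632, 0.775, -0.001, 0.001]
ft_force: [0.4, 0.9, 5.4]
width: 0.0119
grip_force: 40.0
F [0.13 1.42 5.81] T [ 0.33  -0.138 -0.042]
t 34.77 ee [0.4385 0.0874 0.0826] yaw 1.777 q7 -0.25 shift [-0.0001 -0.0006 -0.0004] turn -0.862 F [0.1 2.4 6.6] w 0.0115 grip 40.0
time: 35.02
ee_pos: [0.4385, 0.0874, 0.0826]
eef_rot: [0.65, 0.76, -0.001, 0.001]
ft_force: [1.0, 2.0, 5.1]
width: 0.0121
grip_force: 40.0
F [0.44 1.39 5.57] T [ 0.333 -0.117  0.018]
t 35.17 ee [0.4385 0.0874 0.0826] yaw 1.727 q7 -0.3 shift [-0.0001 -0.0006 -0.0004] turn -0.912 F [0.8 1.2 5.2] w 0.0117 grip 40.0
```

```bash
python3 -m pendant '[[0,0,0,0.02],[0,0,0,0]]'
python3 q.py
python3 -m pendant '[[0,0,-0.001,0],[0,0,-0.001,0],[0,0,-0.001,0],[0,0,-0.001,0],[0,0,-0.001,0],[0,0,0,0]]'
python3 q.py
```

```text
time: 35.33
ee_pos: [0.4385, 0.0874, 0.0826]
eef_rot: [0.658, 0.753, -0.001, 0.001]
ft_force: [-0.1, 1.7, 5.8]
width: 0.0115
grip_force: 40.0
F [-0.2   1.26  5.72] T [ 0.376 -0.146  0.022]
t 35.48 ee [0.4385 0.0875 0.0826] yaw 1.707 q7 -0.31 shift [-0.0002 -0.0006 -0.0004] turn -0.932 F [-0.1  1.8  6.1] w 0.0118 grip 40.0
time: 35.98
ee_pos: [0.438, 0.0872, 0.0875]
eef_rot: [0.658, 0.753, -0.001, 0.0]
ft_force: [2.6, 2.8, 3.6]
width: 0.0119
grip_force: 40.0
F [2.53 3.23 4.5 ] T [ 0.774 -0.803 -0.009]
t 36.13 ee [0.438  0.0872 0.0873] yaw 1.707 q7 -0.31 shift [-0.     -0.0001  0.0043] turn -0.932 F [2.5 2.8 4.5] w 0.0117 grip 40.0
```

```bash
python3 -m pendant '[[0,0,0,0],[0,0,0,0],[0,0,0,0],[0,0,0,0],[0,0,0,0],[0,0,0,0],[0,0,0,0],[0,0,0,0]]' 0.5
python3 -m pendant '[[0,0,-0.01,0],[0,0,-0.02,0],[0,0,-0.03,0],[0,0,-0.03,0],[0,0,-0.01,0],[0,0,0,0],[0,0,0,0],[0,0,0,0]]'
python3 - <<'E'
from h import *
delta((.4379,.0872,.2),1.707)
for c in ("wrist","scene"):
  d=r.camera(c);cv2.imwrite(f"pics/{c}20.png",d["img"][:,:,::-1])
  for o in r.outline_of("capsule_p",c): print(c,round(o["score"],2),np.round(o["bbox"],1))
  C=np.array([.4385,.0875])
  for z in (.024,.033,.042):  # foot height: too low, locked, popped out
    a=np.linspace(0,2*np.pi,40);q=w2p(d,[[C[0]+.019*np.cos(t),C[1]+.019*np.sin(t),z+.04] for t in a]);print(z,"flange",q.min(0).round(1),q.max(0).round(1))
    u=np.array([np.cos(1.707),np.sin(1.707)]);v=np.array([u[1],-u[0]])
    print("  tab top corners",w2p(d,[np.r_[C+.015*i*u+.006*j*v,z+.062] for i,j in ((1,-1),(1,1),(-1,1),(-1,-1))]).round(1).tolist())
d=r.camera("wrist");g=cv2.cvtColor(d["img"],cv2.COLOR_RGB2GRAY)
for row in range(150,260,4): print(row,g[row,235:330:3].tolist())
E
```

```text
time: 36.8
ee_pos: [0.4377, 0.087, 0.0871]
eef_rot: [0.658, 0.753, -0.001, 0.0]
ft_force: [1.4, -0.2, 0.2]
width: 0.0428
grip_force: 0.0
time: 37.47
ee_pos: [0.4373, 0.087, 0.1863]
eef_rot: [0.658, 0.753, -0.002, -0.0]
ft_force: [0.7, -0.9, -0.3]
width: 0.0435
grip_force: 0.0
t 37.47 ee [0.4373 0.087  0.1863] yaw 1.706 q7 -0.17 shift [ 0.0001  0.0006 -0.0137] turn -0.001 F [ 0.7 -0.9 -0.3] w 0.0435 grip 0.0
wrist 0.87 [380.4 233.3  40.2  43.5]
wrist 0.69 [286.2 211.7  39.6  39.8]
0.024 flange [263.9 188.2] [304.8 227.5]
  tab top corners [[277.1, 198.4], [291.3, 198.4], [291.1, 231.7], [277.4, 231.7]]
0.033 flange [263.2 190.4] [305.4 230.8]
  tab top corners [[276.9, 201.2], [291.5, 201.2], [291.3, 235.5], [277.1, 235.5]]
0.042 flange [262.5 192.8] [306.1 234.3]
  tab top corners [[276.5, 204.1], [291.8, 204.1], [291.5, 239.5], [276.8, 239.5]]
scene 0.94 [283.5 266.3  18.7  27.6]
scene 0.68 [338.  192.9  15.6  21. ]
scene 0.61 [302.5 186.1  12.6  27. ]
scene 0.56 [217.2 223.2  13.3  26.8]
0.024 flange [328.7 191.6] [346.  202.9]
  tab top corners [[338.7, 194.2], [333.5, 192.4], [33
[... 4096 characters left out ...]
232, 232, 232, 233, 233, 231, 235, 234, 232, 233, 233, 231]
246 [42, 141, 200, 197, 226, 226, 230, 229, 228, 229, 229, 227, 231, 232, 233, 232, 232, 234, 235, 228, 232, 232, 234, 233, 234, 233, 235, 234, 236, 232, 203, 202]
250 [53, 57, 56, 51, 165, 231, 230, 229, 227, 230, 230, 230, 234, 231, 231, 230, 228, 233, 233, 233, 233, 234, 232, 233, 233, 234, 234, 235, 234, 195, 49, 54]
254 [52, 53, 50, 56, 150, 232, 232, 231, 231, 228, 230, 230, 231, 230, 232, 230, 230, 232, 233, 232, 233, 233, 233, 235, 235, 234, 233, 234, 235, 157, 50, 54]
258 [42, 56, 52, 50, 146, 231, 230, 230, 230, 230, 230, 230, 233, 233, 232, 229, 230, 232, 230, 231, 233, 233, 233, 236, 235, 232, 235, 235, 234, 136, 52, 53]
```

```bash
python3 -c "
from bench import r
print(r.close_job())"
```

```text
the job is handed in; nothing more can be done
None
```

The right-hand capsule was the heavier. I turned it about 0.93 rad in the cell's socket and let go, and the camera shows it at about locked height; the lighter one still stands in the left cup, and the job is handed in, result not reported.

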